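# Load the laser marker's pallet with four machined parts

### The job

Load the marking pallet for the next run: take the two bearings, the link bar and the blue valve block from the mat and lay each flat, set down rather than dropped, on the black plate whose white outline has its shape and size, centred on the cross and, for the bar and the block, lined up with the outline. Leave the loupe and the spare lens standing where they are.

Things in the scene. Friction and masses are not known exactly. Their poses are not given: they have to be found in the camera images.
- large_bearing_mid (a point): Large ball bearing: steel ring with reddish-brown seal, 52 mm outside diameter, 25 mm bore, 15 mm high, 0.13 kg. It lies flat on a 2 mm rubber mat on the right half of the bench, among the other parts. Point: its centre, half-way up; own z up; turning it makes no difference.
- small_bearing_mid (a point): Small ball bearing: steel ring with reddish-brown seal, 35 mm outside diameter, 15 mm bore, 11 mm high, 0.045 kg. It lies flat on a 2 mm rubber mat on the right half of the bench, among the other parts. Point: its centre, half-way up; own z up; turning it makes no difference.
- link_mid (a point): Steel link bar with round ends and a brass bush in each end: 90 mm long (own x), 24 mm wide (own y), 12 mm high, 0.17 kg. It lies flat on a 2 mm rubber mat on the right half of the bench, among the other parts. Point: its centre, half-way up; own z up; may lie at any angle; either way round is the same.
- block_mid (a point): Blue anodised aluminium valve block with three ports in its top: 60 mm long (own x), 40 mm wide (own y), 25 mm high, 0.16 kg. It lies flat on a 2 mm rubber mat on the right half of the bench, among the other parts. Point: its centre, half-way up; own z up; may lie at any angle; either way round will do.
- plate_large_ring: Black plate, 116 (own x) x 92 (own y) x 4 mm, fixed on the 12 mm aluminium pallet on the left half of the bench, so its top is 16 mm above the bench. Origin: centre of its underside; z up. White engraved cross at its centre and white outline, 3 mm clear of its part all round. Which plate lies where varies. Outline: the large circle (white line about 60 mm across), for the large bearing.
- plate_small_ring: Black plate, 116 (own x) x 92 (own y) x 4 mm, fixed on the 12 mm aluminium pallet on the left half of the bench, so its top is 16 mm above the bench. Origin: centre of its underside; z up. White engraved cross at its centre and white outline, 3 mm clear of its part all round. Which plate lies where varies. Outline: the small circle (white line about 44 mm across), for the small bearing.
- plate_link: Black plate, 116 (own x) x 92 (own y) x 4 mm, fixed on the 12 mm aluminium pallet on the left half of the bench, so its top is 16 mm above the bench. Origin: centre of its underside; z up. White engraved cross at its centre and white outline, 3 mm clear of its part all round. Which plate lies where varies. Outline: the long slot with round ends, 99 x 33 mm, its length along the plate's own x, for the link bar.
- plate_block: Black plate, 116 (own x) x 92 (own y) x 4 mm, fixed on the 12 mm aluminium pallet on the left half of the bench, so its top is 16 mm above the bench. Origin: centre of its underside; z up. White engraved cross at its centre and white outline, 3 mm clear of its part all round. Which plate lies where varies. Outline: the rectangle, 69 x 49 mm, its length along the plate's own x, for the valve block.
- loupe_mid (a point): Bystander: black stand loupe, 41 mm diameter, 41 mm high, standing loose on the mat in the middle of the four parts. Point: its centre, half-way up. To be left alone.
- lens_mid (a point): Bystander: spare laser lens, black barrel with a red line and a greenish glass on top, 86 mm diameter, 51 mm high, standing loose on the bench beyond the mat. Point: on its axis, 22 mm up. To be left alone. An amber bottle, 58 mm diameter and 150 mm high, stands on its left; nothing else near the parts is taller than the lens.
Things that resemble listed ones, but are neither listed nor needed, are in the scene too. Several things look just like the part that bears block_mid: the one meant starts farthest to the robot's left.

How it is judged (in metres and radians):
At the end, for the whole second after the job is handed in: Each of the four parts lies flat (within 0.08 rad, resting height within 3 mm) on the plate with its own outline, its centre within 10 mm of the plate's centre; the bar's and the block's long sides within 0.2 rad of the outline's length, either way round; all released and at rest (horizontal distance between large_bearing_mid and plate_large_ring below 0.01 m and z of large_bearing_mid in the frame of plate_large_ring between 0.0085 and 0.0145 m and angle between the z axis of large_bearing_mid and the z axis of plate_large_ring, either way round below 0.08 rad and linear speed of each of large_bearing, small_bearing, link, block below 0.01 m/s and contact force between each of large_bearing, small_bearing, link, block and the fingers below 0.05 N and horizontal distance between small_bearing_mid and plate_small_ring below 0.01 m and z of small_bearing_mid in the frame of plate_small_ring between 0.0065 and 0.0125 m and angle between the z axis of small_bearing_mid and the z axis of plate_small_ring, either way round below 0.08 rad and horizontal distance between link_mid and plate_link below 0.01 m and z of link_mid in the frame of plate_link between 0.007 and 0.013 m and angle between the z axis of link_mid and the z axis of plate_link, either way round below 0.08 rad and angle between the x axis of link_mid and the x axis of plate_link, either way round below 0.2 rad and horizontal distance between block_mid and plate_block below 0.01 m and z of block_mid in the frame of plate_block between 0.0135 and 0.0195 m and angle between the z axis of block_mid and the z axis of plate_block, either way round below 0.08 rad and angle between the x axis of block_mid and the x axis of plate_block, either way round below 0.2 rad); the robot touches nothing.
It fails at once if a part is dropped or thrown (moves faster than 0.6 m/s with no finger on it, a fall of about 2 cm) ((linear speed of large_bearing above 0.6 m/s and contact force between large_bearing and the fingers below 0.01 N) or (linear speed of small_bearing above 0.6 m/s and contact force between small_bearing and the fingers below 0.01 N) or (linear speed of link above 0.6 m/s and contact force between link and the fingers below 0.01 N) or (linear speed of block above 0.6 m/s and contact force between block and the fingers below 0.01 N)).
It fails at once if the loupe is shifted by more than 10 mm or tipped (distance of loupe_mid from where it was at the start of the episode above 0.01 m or angle between loupe_mid's own z axis and vertical above 0.2 rad).
It fails at once if the lens is shifted by more than 10 mm or tipped (distance of lens_mid from where it was at the start of the episode above 0.01 m or angle between lens_mid's own z axis and vertical above 0.2 rad).
It also fails if it takes over 112 s, if anything falls off the work surface, if the arm or the gripper's body presses on something with over 40 N, if the wrist force passes 120 N, or if a joint passes its speed limit or range.

### The arm

A 6-joint arm with a two-finger parallel gripper is mounted at the origin on the work surface. World frame = base frame: x ahead of the robot, y to its left, z up, the work surface at z = 0. Lengths are in mm, angles in rad, forces in N, time in s.
With the tool pointing down it reaches from about 350 to 975 mm from the base axis. Payload 17.4 kg.
Tool frame: the origin (TCP) lies on the front face of the gripper's body, between the roots of the fingers; the fingertips stand 73 mm ahead of it and the grasp point (between the pads) lies 54 mm ahead of it (bot.tip_extent is the distance from the TCP to the fingertips, in mm); z points along the fingers, y is the line along which they close (so a half turn about z gives the same grasp; the last joint's range is limited). The gripper opens to 85 mm and grips with 20 to 120 N. Pads are 22 mm wide; open, the fingers measure 114 mm over their backs; the gripper's body (76 mm by 85 mm) begins 54 mm behind the grasp point. The pads swing forward as they close: fully open they stand 13 mm farther back than shut.
Start: joints at [1.163, 0.116, 1.442, -0, 1.584, -0.038], TCP at [243.973, 629.373, 303.903] pointing down, gripper open.
Joint ranges: [-2.83, 2.83], [-0.83, 2.19], [0.07, 2.5], [-1.14, 4.28], [0.01, 3], [-2.97, 2.97]. Speed limits (rad/s): [1.89, 1.89, 2.22, 3.14, 3.14, 3.14].

### API

Orientations are given as a 3x3 rotation matrix whose columns are the frame's x, y, z axes.
In Python, from cell import bot, get_image gives the robot as it stands.
- The arm moves only by the tool jog_arm, never from a script. Its argument "steps" is a list of rows, each an object of numbers: "dx", "dy", "dz": the shift along the tool's x, y, z in mm; "rx", "ry", "rz": the turn, a rotation vector about the tool's x, y, z in rad. In form: [{"dx": .., "dy": .., "dz": .., "rx": .., "ry": .., "rz": ..}, ...]. A call has 1 to 20 rows; each row shifts and turns the commanded pose from where the row before left it, along the tool's axes as they then stand; what a row does not reach is not made up. A row lasts 1/12 s, in which the tool goes at most 41.7 mm and 7.16 degrees, less where a joint would pass 70% of its speed; a pose out of reach is approached as far as the arm can. A call with a gripper value outside its range is refused whole. "grip" is the closure, from 0 (fully open) to 1 (shut), set as the call begins (left out, the last holds). The fingers move at their own pace and stop on an object; "grip_force" is the grip in N (left out, the last holds). Time passes only in rows, so rows that do not move let the fingers close. It gives the time, the measured TCP pose, the force, the opening and the grip force at its end, in the units of the state.
- bot.state(): the state, without advancing time (a new reading comes with each control period).
- get_image(name): name is "side" or "top" or "wrist"; returns a dict with "pixels" (480x640x3 uint8, red, green, blue), "z_map" (480x640 float32, mm along the optical axis (not along the pixel's ray), 0 where there is no reading), "fx", "fy", "cx", "cy" (pixels), "R" (3x3) and "t" (3): a world point X has camera coordinates R X + t; the wrist camera has in their place "mount" (4x4, takes a point from camera to tool coordinates, whose origin is the TCP and whose axes are the flange's). Camera axes: x right, y down, z forward; pixel columns grow to the right and rows downward; lengths in mm; the calibration is good to about 2 mm. A picture is of the moment at which its call begins: read the wrist's pose just before it.
- bot.finish_job(): hands the job in; it is judged then, once.
The state is a dict: "clock": time; "q": joint angles; "joint_velocities": joint speeds; "joint_efforts": joint torques, N m; "eef_pos": TCP position; "orientation": TCP orientation; "contact_force": force on the tool from outside, world axes, zero at the start; "wrist_torque": the same for the moment, N m; "gripper_width": finger opening in mm; "finger_force": force on a finger pad.
Only numpy, scipy, OpenCV 4.12 (cv2) and the standard library are available. Lean on these libraries where they do the work, as an engineer would, in place of code of your own. Each camera call takes 0.05 s, during which the arm holds its last target. There are 200 camera calls.

## Working session

There is one attempt and no reset: what is moved stays moved. The work goes in short steps, Python scripts to look and compute and a tool call to move; the robot and the scene stay as the last step left them, time stands still between calls to the robot, and variables do not carry over. Pictures are saved under pics/ and viewed, at most 14 in all, crops included, and the job is handed in when it is done.

Besides the shell and the picture viewer there is one more tool, called after ">>>" as name(argument=value, ...) on one line, values as JSON. jog_arm: Moves the arm, as the interface text tells. Its arguments: {"type":"object","properties":{"steps":{"type":"array","items":{"type":"object","properties":{"dx":{"type":"number"},"dy":{"type":"number"},"dz":{"type":"number"},"rx":{"type":"number"},"ry":{"type":"number"},"rz":{"type":"number"}}}},"grip":{"type":"number"},"grip_force":{"type":"number"}},"required":["steps"]}

```bash
mkdir -p pics
python3 - <<'E'
from cell import bot,get_image
import cv2,numpy as np,pickle
s=bot.state();print(s['eef_pos'],s['orientation'],s['clock'],s['gripper_width'])
for n in('top','side'):
    im=get_image(n);pickle.dump(im,open(f'{n}.pkl','wb'))
    cv2.imwrite(f'pics/{n}0.png',im['pixels'][:,:,::-1]);print(n,im['fx'],im['cx'],im['cy'],im['R'],im['t'],(im['z_map']>0).mean())
E
```

```text
[243.9428974  629.25878912 303.16447329] [[-9.32372835e-01  3.61497851e-01 -4.48444345e-04]
 [ 3.61498128e-01  9.32372186e-01 -1.09984338e-03]
 [ 2.05260163e-05 -1.18757588e-03 -9.99999295e-01]] 0.0 85.43159207226816
top 465.9037075755758 314.8854899857568 237.85074809428016 [[-0.0199215  -0.99980002  0.0017493 ]
 [-0.99264654  0.01956996 -0.11945656]
 [ 0.11939844 -0.00411619 -0.99283789]] [-165.61640787  514.1222743  1014.33648003] 0.9959114583333334
side 547.856931253716 314.58347734418885 241.68920984199193 [[ 0.92473428 -0.38044468 -0.01132941]
 [-0.28558592 -0.67387189 -0.68142304]
 [ 0.2516092   0.63337076 -0.73180208]] [-554.96558495   80.87400512 1353.22392957] 0.9960970052083333
```

View pics/top0.png

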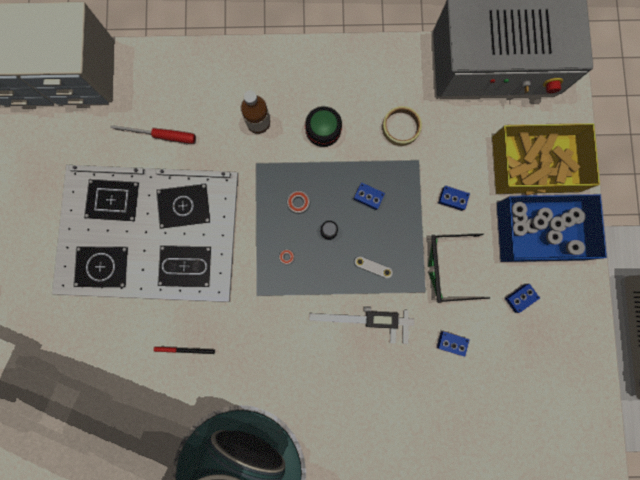

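View pics/side0.png

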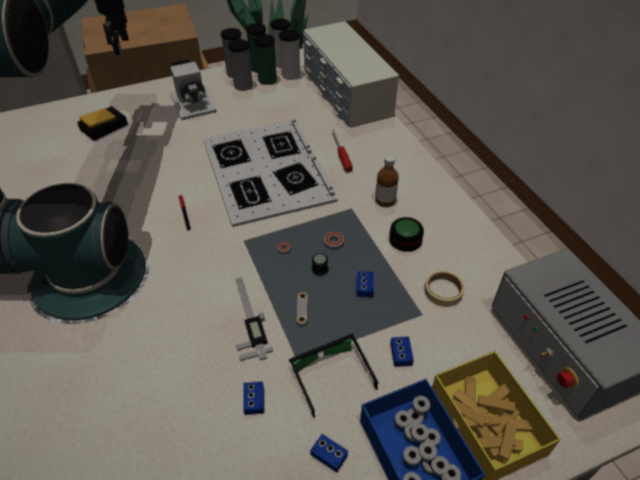

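Top view candidates:
- **Blue blocks:** (369,196), (454,198), (522,298) and (453,343). The one farthest left, and on the mat, is (369,196).
- **Rings:** large bearing (298,202), small bearing (287,256). The gold ring (401,125) and the washers in the blue bin are distractors.
- **Bar:** (374,267).
- **Plates:** block (111,201), small ring (183,206), large ring (101,267), link (184,266).
- **Bystanders:** loupe (329,230), lens (323,126).

```bash
cat > h.py <<'E'
import numpy as np,cv2,pickle
def ray(im,uv,z):
    uv=np.atleast_2d(uv).astype(float)
    d=np.c_[(uv[:,0]-im['cx'])/im['fx'],(uv[:,1]-im['cy'])/im['fy'],np.ones(len(uv))]
    R=np.array(im['R']);t=np.array(im['t']);o=-R.T@t;w=d@R
    return o+w*((z-o[2])/w[:,2])[:,None]
def near(mask,uv):
    cs,_=cv2.findContours(mask.astype(np.uint8),cv2.RETR_EXTERNAL,cv2.CHAIN_APPROX_NONE)
    cs=[c for c in cs if cv2.contourArea(c)>25]
    return min(cs,key=lambda c:-cv2.pointPolygonTest(c,tuple(map(float,uv)),True))
def rect(im,c,z):
    p=ray(im,c[:,0,:],z)[:,:2].astype(np.float32)
    (x,y),(w,h),a=cv2.minAreaRect(p)
    if w<h:w,h,a=h,w,a+90
    return round(x,1),round(y,1),round(w,1),round(h,1),round(((a+90)%180-90),1)
E
cat > m.py <<'E'
from h import *
P={'large':((298,202),(334,240),17),'small':((287,256),(284,247),13),'link':((374,267),(302,308),14),'block':((369,196),(365,284),27),
'p_block':((111,201),(281,145),16),'p_small':((183,206),(295,178),16),'p_large':((101,267),(231,153),16),'p_link':((184,266),(250,192),16),'loupe':((329,230),(320,260),43),'lens':((323,126),(406,232),51)}
for i,n in enumerate(('top','side')):
    im=pickle.load(open(n+'.pkl','rb'));px=im['pixels'];hsv=cv2.cvtColor(px,cv2.COLOR_RGB2HSV);v=hsv[...,2]
    g=im['pixels'].astype(int);sat=hsv[...,1]
    for k,q in P.items():
        m={'large':(sat>70)&((hsv[...,0]<15)|(hsv[...,0]>170)),'small':(sat>70)&((hsv[...,0]<15)|(hsv[...,0]>170)),'link':(v>140),'block':(sat>110)&(abs(hsv[...,0].astype(int)-115)<15)}.get(k,v<80 if k[0]=='l' else v<90)
        c=near(m,q[i])
        c=cv2.convexHull(c)
        print(n,k,rect(im,c,q[2]),'pix',np.round(c[:,0].mean(0)))
        if k in('large','small'):
            (x,y),r=cv2.minEnclosingCircle(ray(im,c[:,0],q[2])[:,:2].astype(np.float32));print('   circ',x,y,2*r)
E
python3 m.py
```

```text
top large (598.4, -137.6, 43.7, 42.0, 88.9) pix [298. 201.]
   circ 598.3569946289062 -137.65599060058594 45.75052261352539
top small (472.7, -110.5, 29.6, 27.3, 88.9) pix [287. 255.]
   circ 472.0520935058594 -110.07511901855469 31.06873321533203
top link (511.0, -175.7, 1484.3, 1039.2, 88.8) pix [338. 165.]
top block (605.5, -300.4, 59.9, 43.5, 63.5) pix [369. 196.]
top p_block (609.6, 289.5, 116.0, 91.3, 85.2) pix [116. 199.]
top p_small (592.8, 125.4, 115.3, 90.7, -83.7) pix [181. 202.]
top p_large (455.5, 309.3, 116.0, 92.6, 88.3) pix [103. 269.]
top p_link (454.6, 120.6, 115.1, 90.7, 87.8) pix [182. 266.]
top loupe (526.8, -206.7, 45.2, 41.5, -15.1) pix [328. 229.]
top lens (762.2, -199.2, 91.6, 81.7, -1.1) pix [322. 128.]
side large (596.3, -137.5, 45.8, 43.6, 66.9) pix [334. 239.]
   circ 596.4646606445312 -136.84674072265625 47.17092514038086
side small (470.1, -108.5, 28.2, 28.1, 69.5) pix [283. 246.]
   circ 470.2844543457031 -108.41858673095703 31.829139709472656
side link (595.7, -42.3, 1420.3, 1097.0, 57.2) pix [281. 294.]
side block (601.1, -307.4, 76.8, 39.9, 63.5) pix [363. 284.]
side p_block (607.2, 289.2, 119.2, 92.3, 85.5) pix [281. 145.]
side p_small (590.4, 125.1, 118.8, 93.0, -83.9) pix [295. 179.]
side p_large (454.0, 308.8, 120.1, 92.4, 88.1) pix [231. 150.]
side p_link (452.0, 119.8, 118.5, 92.4, 87.6) pix [251. 191.]
side loupe (515.9, -326.5, 493.3, 311.2, -89.9) pix [328. 317.]
side lens (755.9, -222.1, 120.3, 82.5, 56.6) pix [407. 234.]
```

```bash
cat >> h.py <<'E'
def go(x,y,z,psi):
    """print the jog from the present pose to tcp x,y,z with finger line at psi deg (mod 180): turn first, then shift"""
    from cell import bot
    s=bot.state();p=np.array(s['eef_pos']);R=np.array(s['orientation'])
    cur=np.degrees(np.arctan2(R[1,1],R[0,1]));d=(psi-cur+90)%180-90
    a=np.radians(cur+d);Y=np.array([np.cos(a),np.sin(a)]);X=np.array([-Y[1],Y[0]])
    dxy=np.array([x,y])-p[:2]
    # tool x for z down: x = y cross z
    X=np.cross([*Y,0],[0,0,-1])[:2]
    print('rz %.3f (q6 %.2f->%.2f) dx %.1f dy %.1f dz %.1f'%(-np.radians(d),s['q'][5],s['q'][5]-np.radians(d),dxy@X,dxy@Y,p[2]-z),'tilt',R[:2,2].round(4),'clock',round(s['clock'],2))
def wrist(name):
    from cell import bot,get_image
    s=bot.state();im=get_image('wrist');T=np.eye(4);T[:3,:3]=s['orientation'];T[:3,3]=s['eef_pos']
    M=np.linalg.inv(T@np.array(im['mount']));im['R']=M[:3,:3];im['t']=M[:3,3]
    pickle.dump(im,open(name+'.pkl','wb'));cv2.imwrite(f'pics/{name}.png',im['pixels'][:,:,::-1]);return im
E
python3 - <<'E'
from h import *
from cell import bot
print(bot.tip_extent)
for n,b,z in(('top',(345,245,405,290),14),('side',(285,285,318,335),14)):
    im=pickle.load(open(n+'.pkl','rb'));v=im['pixels'].min(2)
    m=np.zeros_like(v);u0,v0,u1,v1=b;m[v0:v1,u0:u1]=v[v0:v1,u0:u1]>130
    c=max(cv2.findContours(m,0,1)[0],key=cv2.contourArea);print(n,rect(im,c,z))
im=pickle.load(open('top.pkl','rb'));print(im['z_map'][170:178,100].round(),im['z_map'][173,100])
go(560,-200,260,-26.5)
E
```

```text
72.6
top (445.3, -304.6, 72.6, 22.0, 66.9)Traceback (most recent call last):
  File "<stdin>", line 7, in <module>
ValueError: max() iterable argument is empty
```

Run:
```python
from h import *
go(540,-220,280,-26.5)
```

```text
rz -1.478 (q6 -0.04->-1.52) dx 627.9 dy -643.9 dz 23.2 tilt [-0.0004 -0.001 ] clock 0.1
```

```bash
python3 - <<'E'
s=open('h.py').read()
s=s.replace("d=(psi-cur+90)%180-90","psi=psi+180*round((np.degrees(np.arctan2(y,x))-psi)/180);d=psi-cur")
s=s.replace("(q6 %.2f->%.2f)","(q6 end %.2f)").replace("s['q'][5],s['q'][5]-np.radians(d),","np.arctan2(y,x)-np.radians(psi),")
open('h.py','w').write(s)
E
python3 -c "
from h import *
go(540,-220,280,-26.5)"
```

```text
rz 1.663 (q6 end 0.08) dx -627.9 dy 643.9 dz 23.2 tilt [-0.0004 -0.001 ] clock 0.1
```

>>> jog_arm(steps=[{"rz": 0.119}, {"rz": 0.119}, {"rz": 0.119}, {"rz": 0.119}, {"rz": 0.119}, {"rz": 0.119}, {"rz": 0.119}, {"rz": 0.119}, {"rz": 0.119}, {"rz": 0.119}, {"rz": 0.119}, {"rz": 0.119}, {"rz": 0.119}, {"rz": 0.116}])

```text
validation failed for argument at $.st...
```

>>> jog_arm(steps=[{"dx": -26, "dy": 27}, {"dx": -26, "dy": 27}, {"dx": -26, "dy": 27}, {"dx": -26, "dy": 27}, {"dx": -26, "dy": 27}, {"dx": -26, "dy": 27}, {"dx": -26, "dy": 27}, {"dx": -26, "dy": 27}, {"dx": -26, "dy": 27}, {"dx": -26, "dy": 27}, {"dx": -26, "dy": 27}, {"dx": -26, "dy": 27}])

```text
validation failed for argument at $.st...
```

```bash
python3 -c "
from h import *
go(540,-220,280,-26.5)"
```

```text
rz 1.663 (q6 end 0.08) dx -627.9 dy 643.9 dz 23.2 tilt [-0.0004 -0.001 ] clock 0.1
```

The jog call was refused, so I'll try again with every key filled in, starting with one row.

>>> jog_arm(steps=[{"dx": 0, "dy": 0, "dz": 0, "rx": 0, "ry": 0, "rz": 0.119}])

```text
clock: 0.18
eef_pos: [243.9, 629.3, 303.4]
orientation: [[-0.884, 0.467, -0.0], [0.467, 0.884, -0.001], [-0.0, -0.001, -1.0]]
contact_force: [-0.5, -0.2, -0.9]
gripper_width: 85.6
finger_force: 0.0
```

>>> jog_arm(steps=[{"dx": 0, "dy": 0, "dz": 0, "rx": 0, "ry": 0, "rz": 0.119}, {"dx": 0, "dy": 0, "dz": 0, "rx": 0, "ry": 0, "rz": 0.119}, {"dx": 0, "dy": 0, "dz": 0, "rx": 0, "ry": 0, "rz": 0.119}, {"dx": 0, "dy": 0, "dz": 0, "rx": 0, "ry": 0, "rz": 0.119}, {"dx": 0, "dy": 0, "dz": 0, "rx": 0, "ry": 0, "rz": 0.119}, {"dx": 0, "dy": 0, "dz": 0, "rx": 0, "ry": 0, "rz": 0.119}, {"dx": 0, "dy": 0, "dz": 0, "rx": 0, "ry": 0, "rz": 0.119}, {"dx": 0, "dy": 0, "dz": 0, "rx": 0, "ry": 0, "rz": 0.119}, {"dx": 0, "dy": 0, "dz": 0, "rx": 0, "ry": 0, "rz": 0.119}, {"dx": 0, "dy": 0, "dz": 0, "rx": 0, "ry": 0, "rz": 0.119}, {"dx": 0, "dy": 0, "dz": 0, "rx": 0, "ry": 0, "rz": 0.119}, {"dx": 0, "dy": 0, "dz": 0, "rx": 0, "ry": 0, "rz": 0.119}, {"dx": 0, "dy": 0, "dz": 0, "rx": 0, "ry": 0, "rz": 0.119}])

```text
clock: 1.27
eef_pos: [244.0, 629.3, 303.4]
orientation: [[0.454, 0.891, -0.0], [0.891, -0.454, -0.001], [-0.001, 0.0, -1.0]]
contact_force: [0.1, -0.7, 0.2]
gripper_width: 85.4
finger_force: 0.0
```

>>> jog_arm(steps=[{"dx": -26, "dy": 27, "dz": 1, "rx": 0, "ry": 0, "rz": 0}, {"dx": -26, "dy": 27, "dz": 1, "rx": 0, "ry": 0, "rz": 0}, {"dx": -26, "dy": 27, "dz": 1, "rx": 0, "ry": 0, "rz": 0}, {"dx": -26, "dy": 27, "dz": 1, "rx": 0, "ry": 0, "rz": 0}, {"dx": -26, "dy": 27, "dz": 1, "rx": 0, "ry": 0, "rz": 0}, {"dx": -26, "dy": 27, "dz": 1, "rx": 0, "ry": 0, "rz": 0}, {"dx": -26, "dy": 27, "dz": 1, "rx": 0, "ry": 0, "rz": 0}, {"dx": -26, "dy": 27, "dz": 1, "rx": 0, "ry": 0, "rz": 0}, {"dx": -26, "dy": 27, "dz": 1, "rx": 0, "ry": 0, "rz": 0}, {"dx": -26, "dy": 27, "dz": 1, "rx": 0, "ry": 0, "rz": 0}, {"dx": -26, "dy": 27, "dz": 1, "rx": 0, "ry": 0, "rz": 0}, {"dx": -26, "dy": 27, "dz": 1, "rx": 0, "ry": 0, "rz": 0}])

```text
clock: 2.27
eef_pos: [393.7, 203.5, 291.8]
orientation: [[0.448, 0.894, 0.0], [0.894, -0.448, 0.0], [0.0, 0.0, -1.0]]
contact_force: [1.0, 0.6, 0.0]
gripper_width: 85.1
finger_force: 0.0
```

>>> jog_arm(steps=[{"dx": -26, "dy": 27, "dz": 1, "rx": 0, "ry": 0, "rz": 0}, {"dx": -26, "dy": 27, "dz": 1, "rx": 0, "ry": 0, "rz": 0}, {"dx": -26, "dy": 27, "dz": 1, "rx": 0, "ry": 0, "rz": 0}, {"dx": -26, "dy": 27, "dz": 1, "rx": 0, "ry": 0, "rz": 0}, {"dx": -26, "dy": 27, "dz": 1, "rx": 0, "ry": 0, "rz": 0}, {"dx": -26, "dy": 27, "dz": 1, "rx": 0, "ry": 0, "rz": 0}, {"dx": -26, "dy": 27, "dz": 1, "rx": 0, "ry": 0, "rz": 0}, {"dx": -26, "dy": 27, "dz": 1, "rx": 0, "ry": 0, "rz": 0}, {"dx": -26, "dy": 27, "dz": 1, "rx": 0, "ry": 0, "rz": 0}, {"dx": -26, "dy": 27, "dz": 1, "rx": 0, "ry": 0, "rz": 0}, {"dx": -26, "dy": 27, "dz": 1, "rx": 0, "ry": 0, "rz": 0}, {"dx": 0, "dy": 0, "dz": 0, "rx": 0, "ry": 0, "rz": 0}, {"dx": 0, "dy": 0, "dz": 0, "rx": 0, "ry": 0, "rz": 0}])

```text
clock: 3.35
eef_pos: [530.9, -185.0, 279.9]
orientation: [[0.451, 0.893, -0.002], [0.893, -0.451, 0.001], [-0.0, -0.002, -1.0]]
contact_force: [0.2, 0.6, -0.5]
gripper_width: 85.1
finger_force: 0.0
```

```bash
python3 -c "
from h import *
im=wrist('w1');print(im['fx'],im['mount'])
go(605,-302,150,-26.5)"
```

```text
389.01166198964825 [[-1.81549114e-03 -9.54339145e-01 -2.98719768e-01  7.62817255e+01]
 [ 9.99997658e-01 -1.38066302e-03 -1.66666613e-03  2.67160581e-01]
 [ 1.17813340e-03 -2.98722095e-01  9.54339417e-01 -6.96766228e+01]
 [ 0.00000000e+00  0.00000000e+00  0.00000000e+00  1.00000000e+00]]
rz -0.004 (q6 end -0.00) dx -72.6 dy 119.2 dz 130.3 tilt [-0.0012  0.0007] clock 3.4
```

View pics/w1.png

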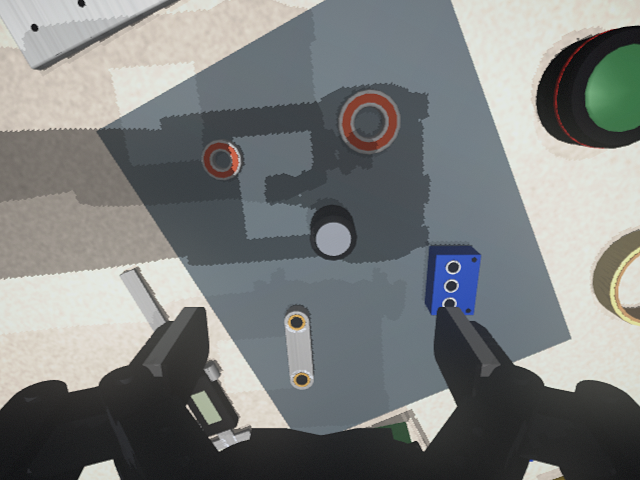

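The wrist view shows the large bearing (370,122), small bearing (222,160), bar (299,349), loupe (333,235) and the blue block on the mat (455,280). A finger tip partly hides the block, which has three ports. Next I'll measure from here.

```bash
cat > w.py <<'E'
from h import *
import sys
def meas(name,seeds):
    im=pickle.load(open(name+'.pkl','rb'));hsv=cv2.cvtColor(im['pixels'],cv2.COLOR_RGB2HSV);h,s,v=[hsv[...,i].astype(int) for i in range(3)]
    for k,uv in seeds.items():
        if k in('large','small'):
            c=near((s>90)&((h<12)|(h>170)),uv);c=cv2.convexHull(c);z=17 if k=='large' else 13
            (x,y),r=cv2.minEnclosingCircle(ray(im,c[:,0],z)[:,:2].astype(np.float32));print(k,round(x,1),round(y,1),2*r)
        elif k=='block':
            c=cv2.convexHull(near((s>150)&(abs(h-115)<12)&(v>150),uv));print(k,rect(im,c,27))
        elif k=='link':
            x0,y0=uv;m=np.zeros((480,640),np.uint8);w=70
            m[y0-w:y0+w,x0-w:x0+w]=((v>145)|(s>90))[y0-w:y0+w,x0-w:x0+w]
            m=cv2.morphologyEx(m,cv2.MORPH_CLOSE,np.ones((9,9)))
            print(k,rect(im,cv2.convexHull(near(m,uv)),14))
E
python3 -c "
from w import *
meas('w1',{'large':(370,100),'small':(222,147),'block':(435,280),'link':(299,350)})"
```

```text
large 597.4 -139.1 45.07014846801758
small 471.9 -110.1 29.971900939941406
block (606.4, -301.7, 58.0, 38.7, 63.2)
link (443.4, -306.8, 88.9, 24.2, 67.0)
```

```bash
python3 -c "
from w import *
im=pickle.load(open('w1.pkl','rb'));M=np.array(im['mount'])
for u,v in((198,312),(185,312),(445,312),(455,320),(195,345),(450,345)):
    d=im['z_map'][v,u];p=M@[(u-im['cx'])/im['fx']*d,(v-im['cy'])/im['fy']*d,d,1];print(u,v,p[:3].round(1))
from cell import bot;print(bot.tip_extent)
go(605.5,-301,120,-26.6)
"
```

```text
198 312 [ 11.3 -42.7  51.4]
185 312 [ 11.2 -47.3  51.6]
445 312 [10.7 43.3 52.3]
455 320 [10.8 44.9 46.6]
195 345 [  2.2 -42.7  45.1]
450 345 [ 3.  43.1 43.7]
72.6
rz -0.002 (q6 end 0.00) dx -71.2 dy 119.3 dz 160.3 tilt [-0.0012  0.0007] clock 3.4
```

>>> jog_arm(steps=[{"dx": -12, "dy": 20, "dz": 26, "rx": 0, "ry": 0, "rz": 0}, {"dx": -12, "dy": 20, "dz": 26, "rx": 0, "ry": 0, "rz": 0}, {"dx": -12, "dy": 20, "dz": 26, "rx": 0, "ry": 0, "rz": 0}, {"dx": -12, "dy": 20, "dz": 26, "rx": 0, "ry": 0, "rz": 0}, {"dx": -12, "dy": 20, "dz": 26, "rx": 0, "ry": 0, "rz": 0}, {"dx": -11, "dy": 19, "dz": 26, "rx": 0, "ry": 0, "rz": 0}, {"dx": 0, "dy": 0, "dz": 0, "rx": 0, "ry": 0, "rz": 0}, {"dx": 0, "dy": 0, "dz": 0, "rx": 0, "ry": 0, "rz": 0}, {"dx": 0, "dy": 0, "dz": 0, "rx": 0, "ry": 0, "rz": 0}])

```text
clock: 4.15
eef_pos: [605.6, -299.2, 126.0]
orientation: [[0.448, 0.894, 0.001], [0.894, -0.448, -0.0], [0.0, 0.001, -1.0]]
contact_force: [0.5, -0.4, -0.0]
gripper_width: 85.8
finger_force: 0.0
```

```bash
python3 -c "
from w import *
go(605.5,-301,77,-26.6)
wrist('w2')"
```

```text
rz 0.000 (q6 end 0.00) dx -1.6 dy 0.7 dz 49.0 tilt [ 0.0007 -0.0002] clock 4.15
```

View pics/w2.png

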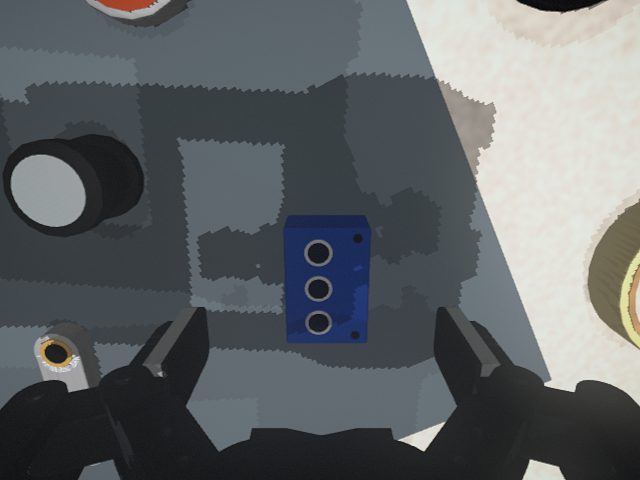

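The block lies between the open fingers, with its top face at about (327,285) and square to them. I'll descend and close.

>>> jog_arm(steps=[{"dx": -2, "dy": 1, "dz": 13, "rx": 0, "ry": 0, "rz": 0}, {"dx": 0, "dy": 0, "dz": 13, "rx": 0, "ry": 0, "rz": 0}, {"dx": 0, "dy": 0, "dz": 13, "rx": 0, "ry": 0, "rz": 0}, {"dx": 0, "dy": 0, "dz": 10, "rx": 0, "ry": 0, "rz": 0}, {"dx": 0, "dy": 0, "dz": 0, "rx": 0, "ry": 0, "rz": 0}, {"dx": 0, "dy": 0, "dz": 0, "rx": 0, "ry": 0, "rz": 0}])

```text
clock: 4.7
eef_pos: [605.1, -302.4, 74.9]
orientation: [[0.448, 0.894, -0.001], [0.894, -0.448, 0.001], [0.0, -0.002, -1.0]]
contact_force: [-0.3, 0.8, 1.5]
gripper_width: 85.4
finger_force: 0.0
```

>>> jog_arm(steps=[{"dx": 0, "dy": 0, "dz": 0, "rx": 0, "ry": 0, "rz": 0}, {"dx": 0, "dy": 0, "dz": 0, "rx": 0, "ry": 0, "rz": 0}, {"dx": 0, "dy": 0, "dz": 0, "rx": 0, "ry": 0, "rz": 0}, {"dx": 0, "dy": 0, "dz": 0, "rx": 0, "ry": 0, "rz": 0}, {"dx": 0, "dy": 0, "dz": 0, "rx": 0, "ry": 0, "rz": 0}, {"dx": 0, "dy": 0, "dz": 0, "rx": 0, "ry": 0, "rz": 0}, {"dx": 0, "dy": 0, "dz": 0, "rx": 0, "ry": 0, "rz": 0}, {"dx": 0, "dy": 0, "dz": 0, "rx": 0, "ry": 0, "rz": 0}, {"dx": 0, "dy": 0, "dz": 0, "rx": 0, "ry": 0, "rz": 0}, {"dx": 0, "dy": 0, "dz": 0, "rx": 0, "ry": 0, "rz": 0}], grip=1, grip_force=50)

```text
clock: 5.53
eef_pos: [605.7, -302.8, 76.7]
orientation: [[0.448, 0.894, 0.001], [0.894, -0.448, -0.001], [-0.0, 0.001, -1.0]]
contact_force: [-0.0, -0.2, 5.8]
gripper_width: 39.2
finger_force: 51.6
```

```bash
python3 -c "
from w import *
go(608.5,289.3,150,-4.7)"
```

```text
rz -0.383 (q6 end 0.53) dx 590.4 dy -45.7 dz -73.3 tilt [ 0.001  -0.0005] clock 5.53
```

>>> jog_arm(steps=[{"dx": 0, "dy": 0, "dz": -10, "rx": 0, "ry": 0, "rz": 0}, {"dx": 0, "dy": 0, "dz": -16, "rx": 0, "ry": 0, "rz": -0.096}, {"dx": 0, "dy": 0, "dz": -16, "rx": 0, "ry": 0, "rz": -0.096}, {"dx": 0, "dy": 0, "dz": -16, "rx": 0, "ry": 0, "rz": -0.096}, {"dx": 0, "dy": 0, "dz": -16, "rx": 0, "ry": 0, "rz": -0.095}])

```text
clock: 5.95
eef_pos: [605.2, -302.6, 151.1]
orientation: [[0.077, 0.997, -0.0], [0.997, -0.077, 0.0], [0.0, -0.0, -1.0]]
contact_force: [-0.2, 0.1, -1.6]
gripper_width: 39.1
finger_force: 50.9
```

>>> jog_arm(steps=[{"dx": 20, "dy": -1, "dz": 0, "rx": 0, "ry": 0, "rz": 0}, {"dx": 35, "dy": -3, "dz": 0, "rx": 0, "ry": 0, "rz": 0}, {"dx": 35, "dy": -3, "dz": 0, "rx": 0, "ry": 0, "rz": 0}, {"dx": 35, "dy": -3, "dz": 0, "rx": 0, "ry": 0, "rz": 0}, {"dx": 35, "dy": -3, "dz": 0, "rx": 0, "ry": 0, "rz": 0}, {"dx": 35, "dy": -3, "dz": 0, "rx": 0, "ry": 0, "rz": 0}, {"dx": 35, "dy": -3, "dz": 0, "rx": 0, "ry": 0, "rz": 0}, {"dx": 35, "dy": -3, "dz": 0, "rx": 0, "ry": 0, "rz": 0}, {"dx": 35, "dy": -3, "dz": 0, "rx": 0, "ry": 0, "rz": 0}, {"dx": 35, "dy": -3, "dz": 0, "rx": 0, "ry": 0, "rz": 0}, {"dx": 35, "dy": -3, "dz": 0, "rx": 0, "ry": 0, "rz": 0}, {"dx": 35, "dy": -3, "dz": 0, "rx": 0, "ry": 0, "rz": 0}, {"dx": 35, "dy": -3, "dz": 0, "rx": 0, "ry": 0, "rz": 0}, {"dx": 35, "dy": -3, "dz": 0, "rx": 0, "ry": 0, "rz": 0}, {"dx": 35, "dy": -3, "dz": 0, "rx": 0, "ry": 0, "rz": 0}, {"dx": 35, "dy": -3, "dz": 0, "rx": 0, "ry": 0, "rz": 0}, {"dx": 35, "dy": -2, "dz": 0, "rx": 0, "ry": 0, "rz": 0}, {"dx": 10, "dy": 0, "dz": 0, "rx": 0, "ry": 0, "rz": 0}, {"dx": 0, "dy": 0, "dz": 0, "rx": 0, "ry": 0, "rz": 0}, {"dx": 0, "dy": 0, "dz": 0, "rx": 0, "ry": 0, "rz": 0}])

```text
clock: 7.62
eef_pos: [605.7, 289.4, 149.9]
orientation: [[0.081, 0.997, -0.0], [0.997, -0.081, -0.0], [-0.0, -0.0, -1.0]]
contact_force: [-0.2, -0.3, -1.3]
gripper_width: 39.2
finger_force: 50.8
```

```bash
python3 -c "
from w import *
go(608.5,289.3,93,-4.7);wrist('w3')"
```

```text
rz 0.001 (q6 end 0.53) dx 0.2 dy 2.8 dz 56.9 tilt [-0.0004 -0.0005] clock 7.62
```

View pics/w3.png

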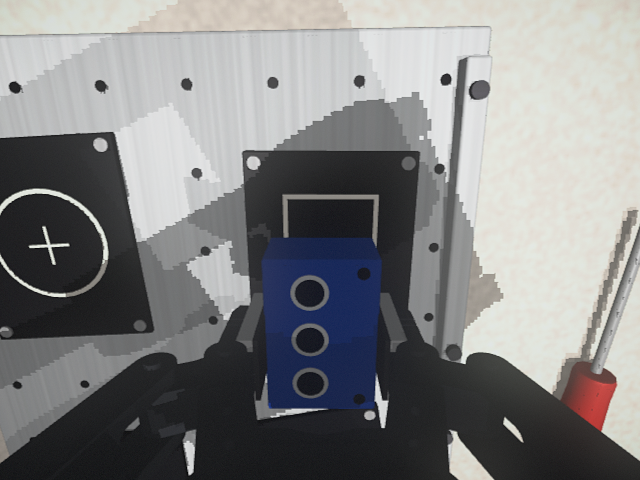

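The block is held square between the fingers, with its top face at about (320,335). The plate's rectangle outline shows behind it at (283-378,196).

```bash
python3 -c "
from w import *
im=pickle.load(open('w3.pkl','rb'))
print(ray(im,[(264,263),(380,263),(375,403),(268,408)],100.2).round(1), ray(im,[(264,263),(380,263),(375,403),(268,408)],100.2).mean(0))
# plate corners far edge and outline far corners
print(ray(im,[(243,151),(420,151),(283,196),(378,196)],16).round(1))
"
```

```text
[[589.5 320.8 100.2]
 [627.4 317.7 100.2]
 [623.5 262.2 100.2]
 [583.7 263.2 100.2]] [606.01494358 290.98896279 100.2       ]
[[570.5 351.3  16. ]
 [660.9 343.8  16. ]
 [588.3 326.4  16. ]
 [638.6 322.2  16. ]]
```

>>> jog_arm(steps=[{"dx": -1, "dy": 4, "dz": 12, "rx": 0, "ry": 0, "rz": 0}, {"dx": 0, "dy": 0, "dz": 15, "rx": 0, "ry": 0, "rz": 0}, {"dx": 0, "dy": 0, "dz": 15, "rx": 0, "ry": 0, "rz": 0}, {"dx": 0, "dy": 0, "dz": 10, "rx": 0, "ry": 0, "rz": 0}, {"dx": 0, "dy": 0, "dz": 4, "rx": 0, "ry": 0, "rz": 0}, {"dx": 0, "dy": 0, "dz": 1, "rx": 0, "ry": 0, "rz": 0}, {"dx": 0, "dy": 0, "dz": 1, "rx": 0, "ry": 0, "rz": 0}, {"dx": 0, "dy": 0, "dz": 0, "rx": 0, "ry": 0, "rz": 0}, {"dx": 0, "dy": 0, "dz": 0, "rx": 0, "ry": 0, "rz": 0}])

```text
clock: 8.42
eef_pos: [609.9, 288.0, 92.1]
orientation: [[0.082, 0.997, 0.0], [0.997, -0.082, 0.0], [0.0, 0.0, -1.0]]
contact_force: [-0.5, -0.6, -1.1]
gripper_width: 38.9
finger_force: 50.8
```

>>> jog_arm(steps=[{"dx": 0, "dy": 0, "dz": 1, "rx": 0, "ry": 0, "rz": 0}, {"dx": 0, "dy": 0, "dz": 0.5, "rx": 0, "ry": 0, "rz": 0}, {"dx": 0, "dy": 0, "dz": 0, "rx": 0, "ry": 0, "rz": 0}, {"dx": 0, "dy": 0, "dz": 0, "rx": 0, "ry": 0, "rz": 0}])

```text
clock: 8.75
eef_pos: [609.9, 288.0, 90.7]
orientation: [[0.082, 0.997, 0.0], [0.997, -0.082, 0.0], [0.0, 0.0, -1.0]]
contact_force: [-1.1, 0.1, 1.9]
gripper_width: 38.9
finger_force: 51.1
```

>>> jog_arm(steps=[{"dx": 0, "dy": 0, "dz": 0, "rx": 0, "ry": 0, "rz": 0}, {"dx": 0, "dy": 0, "dz": 0, "rx": 0, "ry": 0, "rz": 0}, {"dx": 0, "dy": 0, "dz": 0, "rx": 0, "ry": 0, "rz": 0}, {"dx": 0, "dy": 0, "dz": 0, "rx": 0, "ry": 0, "rz": 0}, {"dx": 0, "dy": 0, "dz": 0, "rx": 0, "ry": 0, "rz": 0}, {"dx": 0, "dy": 0, "dz": -5, "rx": 0, "ry": 0, "rz": 0}, {"dx": 0, "dy": 0, "dz": -15, "rx": 0, "ry": 0, "rz": 0}, {"dx": 0, "dy": 0, "dz": -25, "rx": 0, "ry": 0, "rz": 0}, {"dx": 0, "dy": 0, "dz": -25, "rx": 0, "ry": 0, "rz": 0}], grip=0.35)

```text
clock: 9.5
eef_pos: [609.6, 287.9, 162.0]
orientation: [[0.082, 0.997, -0.001], [0.997, -0.082, -0.0], [-0.0, -0.001, -1.0]]
contact_force: [-0.1, 0.3, 1.2]
gripper_width: 55.6
finger_force: 0.0
```

```bash
python3 -c "
from w import *
im=wrist('w4');go(598,-138,150,-4.7)
hsv=cv2.cvtColor(im['pixels'],cv2.COLOR_RGB2HSV).astype(int)
c=near((hsv[...,1]>110)&(abs(hsv[...,0]-115)<15),(320,330));print(rect(im,cv2.convexHull(c),41))
"
```

```text
rz 0.000 (q6 end -0.14) dx -426.2 dy 21.9 dz 18.5 tilt [0.006  0.0026] clock 9.55
(610.3, 292.4, 64.3, 39.9, 84.8)
```

View pics/w4.png

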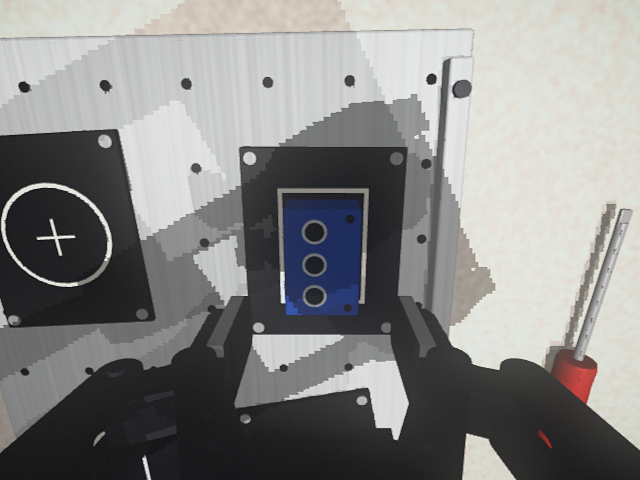

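The block sits inside its outline on the plate, its top face at about (322,258). The large bearing is next.

>>> jog_arm(steps=[{"dx": -36, "dy": 2, "dz": 1, "rx": 0, "ry": 0, "rz": 0}, {"dx": -36, "dy": 2, "dz": 1, "rx": 0, "ry": 0, "rz": 0}, {"dx": -36, "dy": 2, "dz": 1, "rx": 0, "ry": 0, "rz": 0}, {"dx": -36, "dy": 2, "dz": 1, "rx": 0, "ry": 0, "rz": 0}, {"dx": -36, "dy": 2, "dz": 1, "rx": 0, "ry": 0, "rz": 0}, {"dx": -36, "dy": 2, "dz": 1, "rx": 0, "ry": 0, "rz": 0}, {"dx": -36, "dy": 2, "dz": 1, "rx": 0, "ry": 0, "rz": 0}, {"dx": -36, "dy": 2, "dz": 1, "rx": 0, "ry": 0, "rz": 0}, {"dx": -36, "dy": 2, "dz": 1, "rx": 0, "ry": 0, "rz": 0}, {"dx": -36, "dy": 2, "dz": 1, "rx": 0, "ry": 0, "rz": 0}, {"dx": -36, "dy": 2, "dz": 1, "rx": 0, "ry": 0, "rz": 0}, {"dx": -30, "dy": 0, "dz": 1, "rx": 0, "ry": 0, "rz": 0}, {"dx": 0, "dy": 0, "dz": 0, "rx": 0, "ry": 0, "rz": 0}, {"dx": 0, "dy": 0, "dz": 0, "rx": 0, "ry": 0, "rz": 0}, {"dx": 0, "dy": 0, "dz": 0, "rx": 0, "ry": 0, "rz": 0}], grip=0)

```text
clock: 10.8
eef_pos: [597.0, -138.2, 149.3]
orientation: [[0.082, 0.997, 0.001], [0.997, -0.082, 0.0], [0.0, 0.001, -1.0]]
contact_force: [0.3, 0.5, 0.3]
gripper_width: 85.4
finger_force: 0.0
```

```bash
python3 -c "
from w import *
im=wrist('w5');go(598,-138,73,-4.7)
meas('w5',{'large':(320,250)})
hsv=cv2.cvtColor(im['pixels'],cv2.COLOR_RGB2HSV).astype(int)
"
```

```text
rz 0.001 (q6 end -0.14) dx -0.2 dy 1.0 dz 76.1 tilt [0.0007 0.    ] clock 10.85
large 597.8 -139.1 45.30086135864258
```

>>> jog_arm(steps=[{"dx": -1, "dy": 1, "dz": 20, "rx": 0, "ry": 0, "rz": 0}, {"dx": 0, "dy": 0, "dz": 20, "rx": 0, "ry": 0, "rz": 0}, {"dx": 0, "dy": 0, "dz": 20, "rx": 0, "ry": 0, "rz": 0}, {"dx": 0, "dy": 0, "dz": 10, "rx": 0, "ry": 0, "rz": 0}, {"dx": 0, "dy": 0, "dz": 5, "rx": 0, "ry": 0, "rz": 0}, {"dx": 0, "dy": 0, "dz": 0, "rx": 0, "ry": 0, "rz": 0}, {"dx": 0, "dy": 0, "dz": 0, "rx": 0, "ry": 0, "rz": 0}])

```text
clock: 11.43
eef_pos: [598.2, -139.1, 74.3]
orientation: [[0.081, 0.997, 0.001], [0.997, -0.081, -0.0], [-0.0, 0.001, -1.0]]
contact_force: [-0.5, 0.6, -0.3]
gripper_width: 85.4
finger_force: 0.0
```

>>> jog_arm(steps=[{"dx": 0, "dy": 0, "dz": 0, "rx": 0, "ry": 0, "rz": 0}, {"dx": 0, "dy": 0, "dz": 0, "rx": 0, "ry": 0, "rz": 0}, {"dx": 0, "dy": 0, "dz": 0, "rx": 0, "ry": 0, "rz": 0}, {"dx": 0, "dy": 0, "dz": 0, "rx": 0, "ry": 0, "rz": 0}, {"dx": 0, "dy": 0, "dz": 0, "rx": 0, "ry": 0, "rz": 0}, {"dx": 0, "dy": 0, "dz": 0, "rx": 0, "ry": 0, "rz": 0}, {"dx": 0, "dy": 0, "dz": 0, "rx": 0, "ry": 0, "rz": 0}, {"dx": 0, "dy": 0, "dz": 0, "rx": 0, "ry": 0, "rz": 0}], grip=1)

```text
clock: 12.1
eef_pos: [598.1, -139.6, 74.9]
orientation: [[0.082, 0.997, 0.001], [0.997, -0.082, -0.0], [-0.0, 0.001, -1.0]]
contact_force: [-4.6, 1.0, 10.6]
gripper_width: 50.1
finger_force: 50.3
```

```bash
python3 -c "
from w import *
im=wrist('w6');go(455,309,150,-4.7)
meas('w6',{'large':(320,250)})
"
```

```text
rz -0.000 (q6 end 0.68) dx 435.4 dy -179.4 dz -75.1 tilt [ 0.0012 -0.0002] clock 12.15
large 598.2 -139.1 45.487464904785156
```

View pics/w6.png

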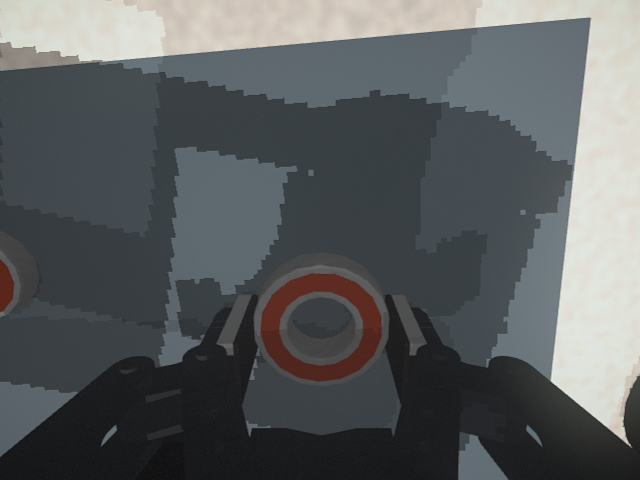

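The large bearing is held between the pads, centred at about (321,323). I'll lift it and carry it.

>>> jog_arm(steps=[{"dx": 0, "dy": 0, "dz": -5, "rx": 0, "ry": 0, "rz": 0}, {"dx": 0, "dy": 0, "dz": -15, "rx": 0, "ry": 0, "rz": 0}, {"dx": 0, "dy": 0, "dz": -25, "rx": 0, "ry": 0, "rz": 0}, {"dx": 0, "dy": 0, "dz": -25, "rx": 0, "ry": 0, "rz": 0}, {"dx": 0, "dy": 0, "dz": -5, "rx": 0, "ry": 0, "rz": 0}])

```text
clock: 12.57
eef_pos: [598.9, -139.8, 153.2]
orientation: [[0.082, 0.997, 0.005], [0.997, -0.082, -0.001], [-0.001, 0.005, -1.0]]
contact_force: [0.3, -0.1, 0.1]
gripper_width: 50.1
finger_force: 52.2
```

>>> jog_arm(steps=[{"dx": 16, "dy": -7, "dz": 0, "rx": 0, "ry": 0, "rz": 0}, {"dx": 31, "dy": -13, "dz": 0, "rx": 0, "ry": 0, "rz": 0}, {"dx": 31, "dy": -13, "dz": 0, "rx": 0, "ry": 0, "rz": 0}, {"dx": 31, "dy": -13, "dz": 0, "rx": 0, "ry": 0, "rz": 0}, {"dx": 31, "dy": -13, "dz": 0, "rx": 0, "ry": 0, "rz": 0}, {"dx": 31, "dy": -13, "dz": 0, "rx": 0, "ry": 0, "rz": 0}, {"dx": 31, "dy": -13, "dz": 0, "rx": 0, "ry": 0, "rz": 0}, {"dx": 31, "dy": -13, "dz": 0, "rx": 0, "ry": 0, "rz": 0}, {"dx": 31, "dy": -13, "dz": 0, "rx": 0, "ry": 0, "rz": 0}, {"dx": 31, "dy": -13, "dz": 0, "rx": 0, "ry": 0, "rz": 0}, {"dx": 31, "dy": -13, "dz": 0, "rx": 0, "ry": 0, "rz": 0}, {"dx": 31, "dy": -13, "dz": 0, "rx": 0, "ry": 0, "rz": 0}, {"dx": 31, "dy": -13, "dz": 0, "rx": 0, "ry": 0, "rz": 0}, {"dx": 31, "dy": -13, "dz": 0, "rx": 0, "ry": 0, "rz": 0}, {"dx": 16, "dy": -5, "dz": 0, "rx": 0, "ry": 0, "rz": 0}, {"dx": 0, "dy": 0, "dz": 0, "rx": 0, "ry": 0, "rz": 0}, {"dx": 0, "dy": 0, "dz": 0, "rx": 0, "ry": 0, "rz": 0}, {"dx": 0, "dy": 0, "dz": 0, "rx": 0, "ry": 0, "rz": 0}])

```text
clock: 14.07
eef_pos: [452.7, 308.5, 147.8]
orientation: [[0.082, 0.997, -0.001], [0.997, -0.082, -0.001], [-0.001, -0.001, -1.0]]
contact_force: [-0.7, 0.5, -1.5]
gripper_width: 49.8
finger_force: 52.2
```

```bash
python3 -c "
from w import *
im=wrist('w7');go(455,309,89,-4.7)
hsv=cv2.cvtColor(im['pixels'],cv2.COLOR_RGB2HSV).astype(int)
c=cv2.convexHull(near((hsv[...,1]>90)&((hsv[...,0]<12)|(hsv[...,0]>170)),(321,310)))
from cell import bot
zt=bot.state()['eef_pos'][2]-74.9+17
print(zt,cv2.minEnclosingCircle(ray(im,c[:,0],zt)[:,:2].astype(np.float32)))
"
```

```text
rz -0.000 (q6 end 0.68) dx 1.0 dy 2.0 dz 59.0 tilt [-0.0005 -0.0005] clock 14.12
90.05376285314432 ((452.64910888671875, 309.1827392578125), 22.635982513427734)
```

View pics/w7.png

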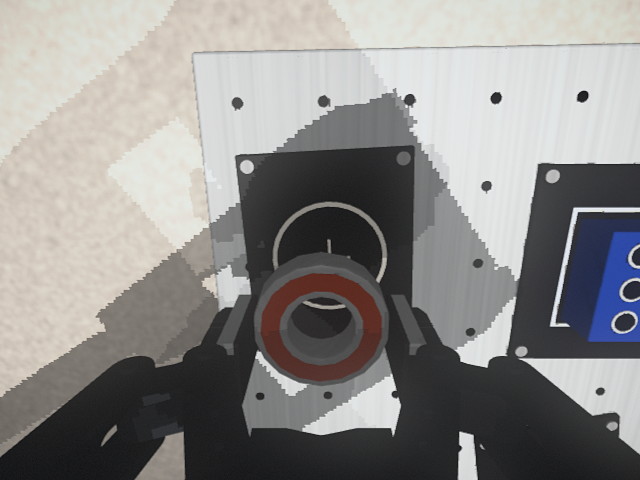

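The bearing is held at (321,323) and the large-circle outline is visible below it (columns 274-386, top at row 202).

```bash
python3 -c "
from w import *
im=pickle.load(open('w7.pkl','rb'))
print(ray(im,[(330,202),(274,254),(386,254),(329,257),(237,156),(413,147)],16).round(1))
"
```

```text
[[459.9 340.6  16. ]
 [427.  314.1  16. ]
 [488.3 309.   16. ]
 [457.  309.9  16. ]
 [414.5 368.4  16. ]
 [503.9 365.4  16. ]]
```

>>> jog_arm(steps=[{"dx": 1, "dy": 4, "dz": 12, "rx": 0, "ry": 0, "rz": 0}, {"dx": 0, "dy": 0, "dz": 16, "rx": 0, "ry": 0, "rz": 0}, {"dx": 0, "dy": 0, "dz": 16, "rx": 0, "ry": 0, "rz": 0}, {"dx": 0, "dy": 0, "dz": 10, "rx": 0, "ry": 0, "rz": 0}, {"dx": 0, "dy": 0, "dz": 3, "rx": 0, "ry": 0, "rz": 0}, {"dx": 0, "dy": 0, "dz": 1, "rx": 0, "ry": 0, "rz": 0}, {"dx": 0, "dy": 0, "dz": 0, "rx": 0, "ry": 0, "rz": 0}, {"dx": 0, "dy": 0, "dz": 0, "rx": 0, "ry": 0, "rz": 0}])

```text
clock: 14.78
eef_pos: [457.4, 309.6, 91.1]
orientation: [[0.082, 0.997, 0.001], [0.997, -0.082, 0.001], [0.001, 0.001, -1.0]]
contact_force: [0.4, -0.7, -1.1]
gripper_width: 49.8
finger_force: 52.2
```

>>> jog_arm(steps=[{"dx": 0, "dy": 0, "dz": 1, "rx": 0, "ry": 0, "rz": 0}, {"dx": 0, "dy": 0, "dz": 1, "rx": 0, "ry": 0, "rz": 0}, {"dx": 0, "dy": 0, "dz": 0, "rx": 0, "ry": 0, "rz": 0}, {"dx": 0, "dy": 0, "dz": 0, "rx": 0, "ry": 0, "rz": 0}])

```text
clock: 15.12
eef_pos: [457.3, 309.7, 89.0]
orientation: [[0.082, 0.997, 0.001], [0.997, -0.082, 0.0], [0.001, 0.001, -1.0]]
contact_force: [-1.2, -0.5, 3.9]
gripper_width: 50.1
finger_force: 52.6
```

>>> jog_arm(steps=[{"dx": 0, "dy": 0, "dz": 0, "rx": 0, "ry": 0, "rz": 0}, {"dx": 0, "dy": 0, "dz": 0, "rx": 0, "ry": 0, "rz": 0}, {"dx": 0, "dy": 0, "dz": 0, "rx": 0, "ry": 0, "rz": 0}, {"dx": 0, "dy": 0, "dz": 0, "rx": 0, "ry": 0, "rz": 0}, {"dx": 0, "dy": 0, "dz": 0, "rx": 0, "ry": 0, "rz": 0}, {"dx": 0, "dy": 0, "dz": -5, "rx": 0, "ry": 0, "rz": 0}, {"dx": 0, "dy": 0, "dz": -15, "rx": 0, "ry": 0, "rz": 0}, {"dx": 0, "dy": 0, "dz": -25, "rx": 0, "ry": 0, "rz": 0}, {"dx": 0, "dy": 0, "dz": -20, "rx": 0, "ry": 0, "rz": 0}], grip=0.1)

```text
clock: 15.87
eef_pos: [457.0, 309.5, 154.8]
orientation: [[0.082, 0.997, -0.0], [0.997, -0.082, -0.0], [-0.0, -0.0, -1.0]]
contact_force: [0.4, 0.2, -0.1]
gripper_width: 76.8
finger_force: 0.0
```

```bash
python3 -c "
from w import *
im=wrist('w8');go(471,-109.8,150,-4.7)
hsv=cv2.cvtColor(im['pixels'],cv2.COLOR_RGB2HSV).astype(int)
c=cv2.convexHull(near((hsv[...,1]>90)&((hsv[...,0]<12)|(hsv[...,0]>170)),(321,240)))
print(cv2.minEnclosingCircle(ray(im,c[:,0],31)[:,:2].astype(np.float32)))
"
```

```text
rz 0.000 (q6 end -0.15) dx -417.5 dy 47.3 dz 9.2 tilt [0.0043 0.0026] clock 15.92
((457.27734375, 310.2352294921875), 22.655187606811523)
```

The large bearing lies at (457.3, 310.2), and I measured its plate centre at (457, 310). The small bearing is next.

>>> jog_arm(steps=[{"dx": -35, "dy": 4, "dz": 1, "rx": 0, "ry": 0, "rz": 0}, {"dx": -35, "dy": 4, "dz": 1, "rx": 0, "ry": 0, "rz": 0}, {"dx": -35, "dy": 4, "dz": 1, "rx": 0, "ry": 0, "rz": 0}, {"dx": -35, "dy": 4, "dz": 1, "rx": 0, "ry": 0, "rz": 0}, {"dx": -35, "dy": 4, "dz": 1, "rx": 0, "ry": 0, "rz": 0}, {"dx": -35, "dy": 4, "dz": 1, "rx": 0, "ry": 0, "rz": 0}, {"dx": -35, "dy": 4, "dz": 1, "rx": 0, "ry": 0, "rz": 0}, {"dx": -35, "dy": 4, "dz": 1, "rx": 0, "ry": 0, "rz": 0}, {"dx": -35, "dy": 4, "dz": 1, "rx": 0, "ry": 0, "rz": 0}, {"dx": -35, "dy": 4, "dz": 1, "rx": 0, "ry": 0, "rz": 0}, {"dx": -35, "dy": 4, "dz": 1, "rx": 0, "ry": 0, "rz": 0}, {"dx": -33, "dy": 3, "dz": 1, "rx": 0, "ry": 0, "rz": 0}, {"dx": 0, "dy": 0, "dz": 0, "rx": 0, "ry": 0, "rz": 0}, {"dx": 0, "dy": 0, "dz": 0, "rx": 0, "ry": 0, "rz": 0}, {"dx": 0, "dy": 0, "dz": 0, "rx": 0, "ry": 0, "rz": 0}], grip=0.2)

```text
clock: 17.17
eef_pos: [469.6, -110.8, 141.5]
orientation: [[0.083, 0.997, 0.0], [0.997, -0.083, 0.0], [0.0, 0.0, -1.0]]
contact_force: [0.7, 0.5, 1.1]
gripper_width: 68.7
finger_force: 0.0
```

```bash
python3 -c "
from w import *
im=wrist('w9');go(471.5,-110,75,-4.7)
meas('w9',{'small':(320,250)})
"
```

```text
rz 0.000 (q6 end -0.15) dx 0.4 dy 1.8 dz 66.5 tilt [0.0001 0.0002] clock 17.22
small 471.8 -110.4 29.852489471435547
```

>>> jog_arm(steps=[{"dx": 0, "dy": 2, "dz": 20, "rx": 0, "ry": 0, "rz": 0}, {"dx": 0, "dy": 0, "dz": 20, "rx": 0, "ry": 0, "rz": 0}, {"dx": 0, "dy": 0, "dz": 16, "rx": 0, "ry": 0, "rz": 0}, {"dx": 0, "dy": 0, "dz": 10, "rx": 0, "ry": 0, "rz": 0}, {"dx": 0, "dy": 0, "dz": 0, "rx": 0, "ry": 0, "rz": 0}, {"dx": 0, "dy": 0, "dz": 0, "rx": 0, "ry": 0, "rz": 0}, {"dx": 0, "dy": 0, "dz": 0, "rx": 0, "ry": 0, "rz": 0}])

```text
clock: 17.8
eef_pos: [472.1, -110.8, 76.5]
orientation: [[0.081, 0.997, 0.001], [0.997, -0.081, -0.0], [-0.0, 0.001, -1.0]]
contact_force: [0.0, -0.4, -0.2]
gripper_width: 68.4
finger_force: 0.0
```

>>> jog_arm(steps=[{"dx": 0, "dy": 0, "dz": 0, "rx": 0, "ry": 0, "rz": 0}, {"dx": 0, "dy": 0, "dz": 0, "rx": 0, "ry": 0, "rz": 0}, {"dx": 0, "dy": 0, "dz": 0, "rx": 0, "ry": 0, "rz": 0}, {"dx": 0, "dy": 0, "dz": 0, "rx": 0, "ry": 0, "rz": 0}, {"dx": 0, "dy": 0, "dz": 0, "rx": 0, "ry": 0, "rz": 0}, {"dx": 0, "dy": 0, "dz": 0, "rx": 0, "ry": 0, "rz": 0}, {"dx": 0, "dy": 0, "dz": 0, "rx": 0, "ry": 0, "rz": 0}, {"dx": 0, "dy": 0, "dz": 0, "rx": 0, "ry": 0, "rz": 0}], grip=1, grip_force=40)

```text
clock: 18.47
eef_pos: [472.0, -111.2, 76.5]
orientation: [[0.082, 0.997, 0.001], [0.997, -0.082, -0.0], [-0.0, 0.001, -1.0]]
contact_force: [-3.1, 2.2, 9.6]
gripper_width: 33.1
finger_force: 38.9
```

>>> jog_arm(steps=[{"dx": 0, "dy": 0, "dz": -5, "rx": 0, "ry": 0, "rz": 0}, {"dx": 0, "dy": 0, "dz": -15, "rx": 0, "ry": 0, "rz": 0}, {"dx": 0, "dy": 0, "dz": -25, "rx": 0, "ry": 0, "rz": 0}, {"dx": 0, "dy": 0, "dz": -25, "rx": 0, "ry": 0, "rz": 0}, {"dx": 0, "dy": 0, "dz": -5, "rx": 0, "ry": 0, "rz": 0}, {"dx": 0, "dy": 0, "dz": 0, "rx": 0, "ry": 0, "rz": 0}, {"dx": 0, "dy": 0, "dz": 0, "rx": 0, "ry": 0, "rz": 0}])

```text
clock: 19.05
eef_pos: [471.5, -111.1, 150.2]
orientation: [[0.082, 0.997, 0.0], [0.997, -0.082, -0.0], [-0.0, 0.0, -1.0]]
contact_force: [-0.1, 0.8, -0.3]
gripper_width: 32.8
finger_force: 39.8
```

```bash
python3 -c "
from w import *
im=wrist('w10');go(592.5,125.5,150,-4.7)
"
```

```text
rz -0.000 (q6 end 0.29) dx 245.6 dy 101.4 dz -0.5 tilt [-0.0009  0.0002] clock 19.1
```

View pics/w10.png

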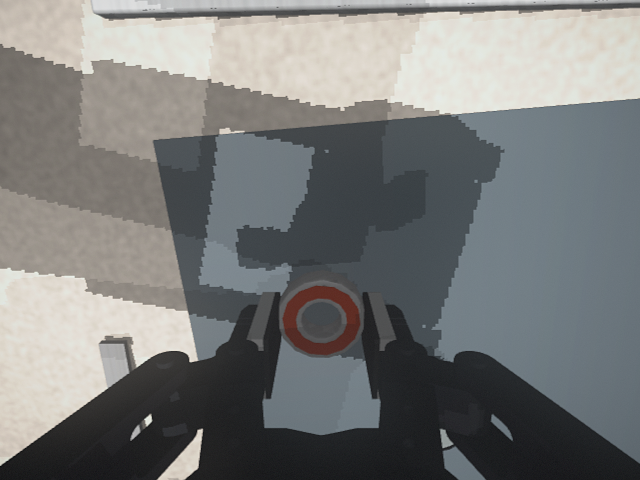

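The small bearing is held and lifted at (321,318), level. I'll carry it to its plate, then look before lowering.

>>> jog_arm(steps=[{"dx": 15, "dy": 6, "dz": 0, "rx": 0, "ry": 0, "rz": 0}, {"dx": 31, "dy": 13, "dz": 0, "rx": 0, "ry": 0, "rz": 0}, {"dx": 31, "dy": 13, "dz": 0, "rx": 0, "ry": 0, "rz": 0}, {"dx": 31, "dy": 13, "dz": 0, "rx": 0, "ry": 0, "rz": 0}, {"dx": 31, "dy": 13, "dz": 0, "rx": 0, "ry": 0, "rz": 0}, {"dx": 31, "dy": 13, "dz": 0, "rx": 0, "ry": 0, "rz": 0}, {"dx": 31, "dy": 13, "dz": 0, "rx": 0, "ry": 0, "rz": 0}, {"dx": 31, "dy": 13, "dz": 0, "rx": 0, "ry": 0, "rz": 0}, {"dx": 13, "dy": 4, "dz": 0, "rx": 0, "ry": 0, "rz": 0}, {"dx": 0, "dy": 0, "dz": 0, "rx": 0, "ry": 0, "rz": 0}, {"dx": 0, "dy": 0, "dz": 0, "rx": 0, "ry": 0, "rz": 0}, {"dx": 0, "dy": 0, "dz": 0, "rx": 0, "ry": 0, "rz": 0}])

```text
clock: 20.1
eef_pos: [591.8, 124.2, 149.5]
orientation: [[0.082, 0.997, -0.001], [0.997, -0.082, -0.0], [-0.001, -0.001, -1.0]]
contact_force: [-0.2, -0.3, -0.3]
gripper_width: 32.9
finger_force: 39.8
```

```bash
python3 -c "
from w import *
from cell import bot
im=wrist('w11');go(592.5,125.5,90.5,-4.7)
hsv=cv2.cvtColor(im['pixels'],cv2.COLOR_RGB2HSV).astype(int)
c=cv2.convexHull(near((hsv[...,1]>90)&((hsv[...,0]<12)|(hsv[...,0]>170)),(321,305)))
zt=bot.state()['eef_pos'][2]-76.5+13
print(zt,cv2.minEnclosingCircle(ray(im,c[:,0],zt)[:,:2].astype(np.float32)))
"
```

```text
rz -0.001 (q6 end 0.29) dx 1.6 dy 0.5 dz 59.3 tilt [-0.0009 -0.0003] clock 20.15
86.32882838011531 ((591.7981567382812, 125.21955108642578), 14.88764476776123)
```

View pics/w11.png

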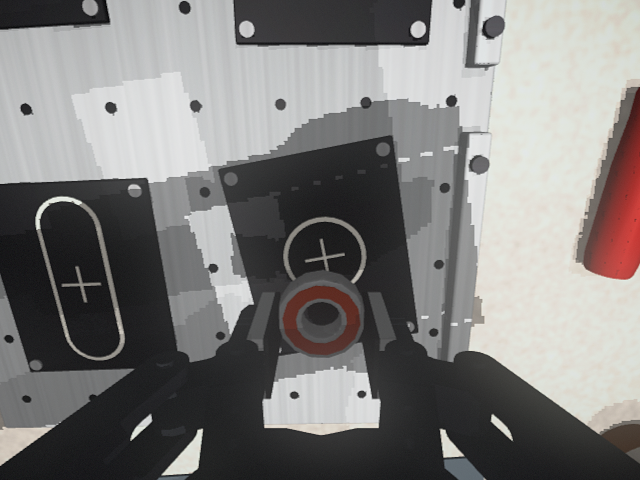

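The cross is visible at (324,256), and the bearing is held at (321,317). The bar plate's cross shows at (82,284).

```bash
python3 -c "
from w import *
im=pickle.load(open('w11.pkl','rb'))
print(ray(im,[(324,256),(284,256),(366,252),(324,218),(82,284),(66,196),(100,360)],16).round(1))
"
```

```text
[[593.3 125.8  16. ]
 [571.2 127.6  16. ]
 [616.7 126.2  16. ]
 [595.1 147.5  16. ]
 [454.6 120.3  16. ]
 [459.7 170.9  16. ]
 [452.1  70.   16. ]]
```

>>> jog_arm(steps=[{"dx": 1, "dy": 2, "dz": 14, "rx": 0, "ry": 0, "rz": 0}, {"dx": 0, "dy": 0, "dz": 16, "rx": 0, "ry": 0, "rz": 0}, {"dx": 0, "dy": 0, "dz": 16, "rx": 0, "ry": 0, "rz": 0}, {"dx": 0, "dy": 0, "dz": 8, "rx": 0, "ry": 0, "rz": 0}, {"dx": 0, "dy": 0, "dz": 2, "rx": 0, "ry": 0, "rz": 0}, {"dx": 0, "dy": 0, "dz": 1, "rx": 0, "ry": 0, "rz": 0}, {"dx": 0, "dy": 0, "dz": 1, "rx": 0, "ry": 0, "rz": 0}, {"dx": 0, "dy": 0, "dz": 0, "rx": 0, "ry": 0, "rz": 0}, {"dx": 0, "dy": 0, "dz": 0, "rx": 0, "ry": 0, "rz": 0}])

```text
clock: 20.9
eef_pos: [594.7, 125.7, 93.1]
orientation: [[0.082, 0.997, 0.001], [0.997, -0.082, 0.0], [0.0, 0.001, -1.0]]
contact_force: [0.2, -0.1, -0.5]
gripper_width: 32.9
finger_force: 39.8
```

>>> jog_arm(steps=[{"dx": 0, "dy": -1, "dz": 1, "rx": 0, "ry": 0, "rz": 0}, {"dx": 0, "dy": 0, "dz": 1, "rx": 0, "ry": 0, "rz": 0}, {"dx": 0, "dy": 0, "dz": 0.5, "rx": 0, "ry": 0, "rz": 0}, {"dx": 0, "dy": 0, "dz": 0, "rx": 0, "ry": 0, "rz": 0}, {"dx": 0, "dy": 0, "dz": 0, "rx": 0, "ry": 0, "rz": 0}])

```text
clock: 21.32
eef_pos: [593.5, 125.8, 90.5]
orientation: [[0.082, 0.997, 0.0], [0.997, -0.082, 0.0], [0.0, 0.0, -1.0]]
contact_force: [-3.4, -0.8, 6.4]
gripper_width: 32.3
finger_force: 40.4
```

>>> jog_arm(steps=[{"dx": 0, "dy": 0, "dz": 0, "rx": 0, "ry": 0, "rz": 0}, {"dx": 0, "dy": 0, "dz": 0, "rx": 0, "ry": 0, "rz": 0}, {"dx": 0, "dy": 0, "dz": 0, "rx": 0, "ry": 0, "rz": 0}, {"dx": 0, "dy": 0, "dz": 0, "rx": 0, "ry": 0, "rz": 0}, {"dx": 0, "dy": 0, "dz": 0, "rx": 0, "ry": 0, "rz": 0}, {"dx": 0, "dy": 0, "dz": -5, "rx": 0, "ry": 0, "rz": 0}, {"dx": 0, "dy": 0, "dz": -15, "rx": 0, "ry": 0, "rz": 0}, {"dx": 0, "dy": 0, "dz": -25, "rx": 0, "ry": 0, "rz": 0}, {"dx": 0, "dy": 0, "dz": -25, "rx": 0, "ry": 0, "rz": 0}], grip=0.35)

```text
clock: 22.07
eef_pos: [593.1, 125.7, 160.5]
orientation: [[0.082, 0.997, -0.001], [0.997, -0.082, -0.0], [-0.0, -0.001, -1.0]]
contact_force: [-0.4, -0.6, -0.2]
gripper_width: 55.5
finger_force: 0.0
```

```bash
python3 -c "
from w import *
im=wrist('w12');go(444,-306.2,150,-23)
hsv=cv2.cvtColor(im['pixels'],cv2.COLOR_RGB2HSV).astype(int)
c=cv2.convexHull(near((hsv[...,1]>90)&((hsv[...,0]<12)|(hsv[...,0]>170)),(321,245)))
print(cv2.minEnclosingCircle(ray(im,c[:,0],27)[:,:2].astype(np.float32)))
"
```

```text
rz 0.319 (q6 end -0.20) dx -456.7 dy 30.1 dz 16.6 tilt [0.0054 0.0009] clock 22.12
((593.4915771484375, 126.59234619140625), 14.970746040344238)
```

The small bearing is centred to within about 1 mm. The bar is next.

>>> jog_arm(steps=[{"dx": 0, "dy": 0, "dz": 0, "rx": 0, "ry": 0, "rz": 0.106}, {"dx": 0, "dy": 0, "dz": 0, "rx": 0, "ry": 0, "rz": 0.106}, {"dx": 0, "dy": 0, "dz": 0, "rx": 0, "ry": 0, "rz": 0.107}, {"dx": -35, "dy": 2, "dz": 1, "rx": 0, "ry": 0, "rz": 0}, {"dx": -35, "dy": 2, "dz": 1, "rx": 0, "ry": 0, "rz": 0}, {"dx": -35, "dy": 2, "dz": 1, "rx": 0, "ry": 0, "rz": 0}, {"dx": -35, "dy": 2, "dz": 1, "rx": 0, "ry": 0, "rz": 0}, {"dx": -35, "dy": 2, "dz": 1, "rx": 0, "ry": 0, "rz": 0}, {"dx": -35, "dy": 2, "dz": 1, "rx": 0, "ry": 0, "rz": 0}, {"dx": -35, "dy": 2, "dz": 1, "rx": 0, "ry": 0, "rz": 0}, {"dx": -35, "dy": 2, "dz": 1, "rx": 0, "ry": 0, "rz": 0}, {"dx": -35, "dy": 2, "dz": 1, "rx": 0, "ry": 0, "rz": 0}, {"dx": -35, "dy": 2, "dz": 1, "rx": 0, "ry": 0, "rz": 0}, {"dx": -35, "dy": 3, "dz": 1, "rx": 0, "ry": 0, "rz": 0}, {"dx": -35, "dy": 3, "dz": 1, "rx": 0, "ry": 0, "rz": 0}, {"dx": -36, "dy": 3, "dz": 1, "rx": 0, "ry": 0, "rz": 0}, {"dx": 0, "dy": 0, "dz": 0, "rx": 0, "ry": 0, "rz": 0}, {"dx": 0, "dy": 0, "dz": 0, "rx": 0, "ry": 0, "rz": 0}, {"dx": 0, "dy": 0, "dz": 0, "rx": 0, "ry": 0, "rz": 0}])

```text
clock: 23.7
eef_pos: [442.2, -305.2, 147.0]
orientation: [[0.391, 0.92, 0.0], [0.92, -0.391, 0.0], [0.0, 0.0, -1.0]]
contact_force: [0.7, -0.9, 0.2]
gripper_width: 55.3
finger_force: 0.0
```

```bash
python3 -c "
from w import *
im=wrist('w13');go(444,-306.2,76,-23)
"
```

```text
rz 0.001 (q6 end -0.20) dx -0.7 dy 2.0 dz 71.0 tilt [0.0001 0.0001] clock 23.75
```

View pics/w13.png

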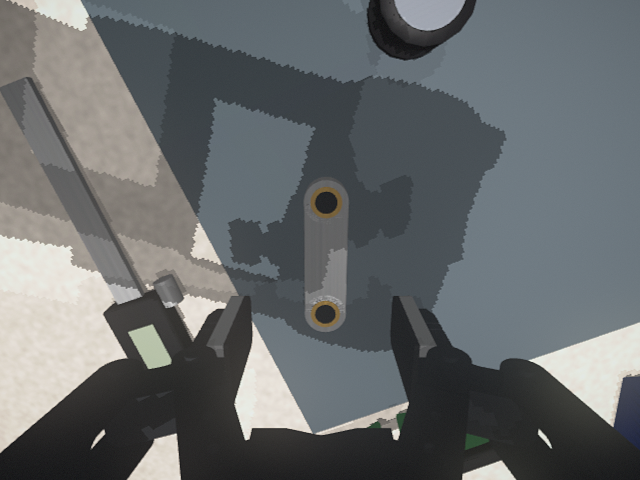

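The bar lies between the fingers, parallel to them, with its bushes at (326,203) and (325,314). The caliper is off to the left, with its nearest bit at about (188,330).

```bash
python3 -c "
from w import *
im=pickle.load(open('w13.pkl','rb'))
p=ray(im,[(326,203),(325,314)],14);print(p.round(1),p.mean(0))
q=ray(im,[(190,335),(185,295)],8);print(q.round(1))
"
```

```text
[[ 457.  -276.8   14. ]
 [ 430.9 -337.3   14. ]] [ 443.95201111 -307.04421931   14.        ]
[[ 348.3 -321.2    8. ]
 [ 358.6 -296.4    8. ]]
```

>>> jog_arm(steps=[{"dx": -1, "dy": 2, "dz": 20, "rx": 0, "ry": 0, "rz": 0}, {"dx": 0, "dy": 0, "dz": 20, "rx": 0, "ry": 0, "rz": 0}, {"dx": 0, "dy": 0, "dz": 20, "rx": 0, "ry": 0, "rz": 0}, {"dx": 0, "dy": 0, "dz": 10, "rx": 0, "ry": 0, "rz": 0}, {"dx": 0, "dy": 0, "dz": 1, "rx": 0, "ry": 0, "rz": 0}, {"dx": 0, "dy": 0, "dz": 0, "rx": 0, "ry": 0, "rz": 0}, {"dx": 0, "dy": 0, "dz": 0, "rx": 0, "ry": 0, "rz": 0}, {"dx": 0, "dy": 0, "dz": 0, "rx": 0, "ry": 0, "rz": 0}])

```text
clock: 24.42
eef_pos: [444.2, -307.3, 77.3]
orientation: [[0.39, 0.921, 0.001], [0.921, -0.39, -0.001], [-0.0, 0.002, -1.0]]
contact_force: [1.2, 0.1, -0.7]
gripper_width: 56.0
finger_force: 0.0
```

>>> jog_arm(steps=[{"dx": 0, "dy": 0, "dz": 0, "rx": 0, "ry": 0, "rz": 0}, {"dx": 0, "dy": 0, "dz": 0, "rx": 0, "ry": 0, "rz": 0}, {"dx": 0, "dy": 0, "dz": 0, "rx": 0, "ry": 0, "rz": 0}, {"dx": 0, "dy": 0, "dz": 0, "rx": 0, "ry": 0, "rz": 0}, {"dx": 0, "dy": 0, "dz": 0, "rx": 0, "ry": 0, "rz": 0}, {"dx": 0, "dy": 0, "dz": 0, "rx": 0, "ry": 0, "rz": 0}, {"dx": 0, "dy": 0, "dz": 0, "rx": 0, "ry": 0, "rz": 0}, {"dx": 0, "dy": 0, "dz": 0, "rx": 0, "ry": 0, "rz": 0}], grip=1, grip_force=60)

```text
clock: 25.08
eef_pos: [443.9, -307.4, 76.7]
orientation: [[0.39, 0.921, 0.001], [0.921, -0.39, -0.001], [-0.0, 0.001, -1.0]]
contact_force: [-1.8, 0.1, 6.8]
gripper_width: 22.4
finger_force: 59.7
```

```bash
python3 -c "
from w import *
im=wrist('w14');go(454.8,120.3,150,-2.7)
"
```

```text
rz -0.354 (q6 end 0.31) dx 427.7 dy -9.3 dz -73.3 tilt [ 0.0009 -0.0006] clock 25.13
```

>>> jog_arm(steps=[{"dx": 0, "dy": 0, "dz": -5, "rx": 0, "ry": 0, "rz": 0}, {"dx": 0, "dy": 0, "dz": -15, "rx": 0, "ry": 0, "rz": 0}, {"dx": 0, "dy": 0, "dz": -25, "rx": 0, "ry": 0, "rz": 0}, {"dx": 0, "dy": 0, "dz": -25, "rx": 0, "ry": 0, "rz": -0.08}, {"dx": 0, "dy": 0, "dz": -5, "rx": 0, "ry": 0, "rz": -0.08}, {"dx": 0, "dy": 0, "dz": 0, "rx": 0, "ry": 0, "rz": -0.08}, {"dx": 0, "dy": 0, "dz": 0, "rx": 0, "ry": 0, "rz": -0.08}, {"dx": 0, "dy": 0, "dz": 0, "rx": 0, "ry": 0, "rz": -0.034}])

```text
clock: 25.8
eef_pos: [443.5, -307.1, 151.3]
orientation: [[0.042, 0.999, 0.0], [0.999, -0.042, -0.0], [-0.0, 0.0, -1.0]]
contact_force: [-0.5, 0.3, -1.3]
gripper_width: 22.1
finger_force: 59.1
```

>>> jog_arm(steps=[{"dx": 15, "dy": 0, "dz": 0, "rx": 0, "ry": 0, "rz": 0}, {"dx": 32, "dy": -1, "dz": 0, "rx": 0, "ry": 0, "rz": 0}, {"dx": 32, "dy": -1, "dz": 0, "rx": 0, "ry": 0, "rz": 0}, {"dx": 32, "dy": -1, "dz": 0, "rx": 0, "ry": 0, "rz": 0}, {"dx": 32, "dy": -1, "dz": 0, "rx": 0, "ry": 0, "rz": 0}, {"dx": 32, "dy": -1, "dz": 0, "rx": 0, "ry": 0, "rz": 0}, {"dx": 32, "dy": -1, "dz": 0, "rx": 0, "ry": 0, "rz": 0}, {"dx": 32, "dy": -1, "dz": 0, "rx": 0, "ry": 0, "rz": 0}, {"dx": 32, "dy": -1, "dz": 0, "rx": 0, "ry": 0, "rz": 0}, {"dx": 32, "dy": -1, "dz": 0, "rx": 0, "ry": 0, "rz": 0}, {"dx": 32, "dy": -1, "dz": 0, "rx": 0, "ry": 0, "rz": 0}, {"dx": 32, "dy": 0, "dz": 0, "rx": 0, "ry": 0, "rz": 0}, {"dx": 32, "dy": 0, "dz": 0, "rx": 0, "ry": 0, "rz": 0}, {"dx": 28, "dy": 0, "dz": 0, "rx": 0, "ry": 0, "rz": 0}, {"dx": 0, "dy": 0, "dz": 0, "rx": 0, "ry": 0, "rz": 0}, {"dx": 0, "dy": 0, "dz": 0, "rx": 0, "ry": 0, "rz": 0}, {"dx": 0, "dy": 0, "dz": 0, "rx": 0, "ry": 0, "rz": 0}])

```text
clock: 27.22
eef_pos: [453.3, 119.9, 150.9]
orientation: [[0.047, 0.999, -0.0], [0.999, -0.047, -0.0], [-0.0, -0.0, -1.0]]
contact_force: [0.2, -0.0, -0.8]
gripper_width: 22.3
finger_force: 59.0
```

```bash
python3 -c "
from w import *
im=wrist('w15');go(454.8,120.3,91,-2.7)
"
```

```text
rz -0.001 (q6 end 0.31) dx 0.9 dy 1.3 dz 59.9 tilt [-0.0001 -0.0002] clock 27.27
```

View pics/w15.png

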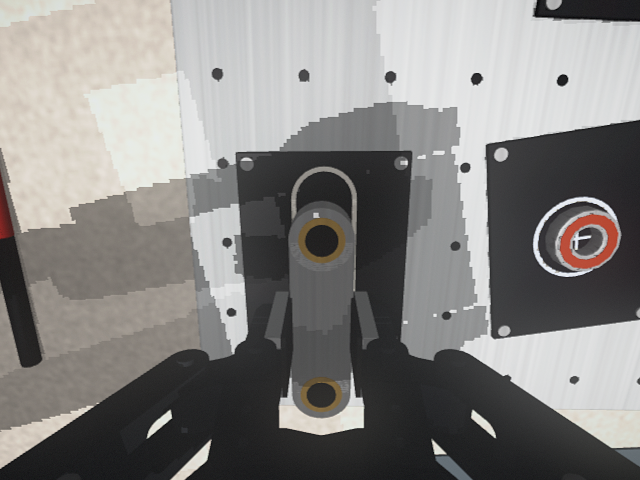

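The bar is held with its bushes at (321,240) and (321,396). The slot outline's far end is at (324,167), and the plate's far corners are at (236,152) and (412,151).

```bash
python3 -c "
from w import *
im=pickle.load(open('w15.pkl','rb'))
print(ray(im,[(321,240),(321,396)],88.2).mean(0), ray(im,[(324,167),(292,200),(357,200),(236,152),(412,151)],16).round(1))
"
```

```text
[453.28386282 120.20382273  88.2       ] [[457.2 170.4  16. ]
 [439.3 153.7  16. ]
 [474.  152.   16. ]
 [412.2 180.2  16. ]
 [502.8 176.3  16. ]]
```

>>> jog_arm(steps=[{"dx": 0, "dy": 1.5, "dz": 14, "rx": 0, "ry": 0, "rz": 0}, {"dx": 0, "dy": 0, "dz": 16, "rx": 0, "ry": 0, "rz": 0}, {"dx": 0, "dy": 0, "dz": 16, "rx": 0, "ry": 0, "rz": 0}, {"dx": 0, "dy": 0, "dz": 8, "rx": 0, "ry": 0, "rz": 0}, {"dx": 0, "dy": 0, "dz": 2, "rx": 0, "ry": 0, "rz": 0}, {"dx": 0, "dy": 0, "dz": 1, "rx": 0, "ry": 0, "rz": 0}, {"dx": 0, "dy": 0, "dz": 1, "rx": 0, "ry": 0, "rz": 0}, {"dx": 0, "dy": 0, "dz": 0, "rx": 0, "ry": 0, "rz": 0}, {"dx": 0, "dy": 0, "dz": 0, "rx": 0, "ry": 0, "rz": 0}])

```text
clock: 28.02
eef_pos: [455.5, 119.8, 93.6]
orientation: [[0.047, 0.999, 0.001], [0.999, -0.047, 0.0], [0.0, 0.001, -1.0]]
contact_force: [-0.0, -0.6, -1.6]
gripper_width: 22.0
finger_force: 59.0
```

>>> jog_arm(steps=[{"dx": 0, "dy": 0, "dz": 1, "rx": 0, "ry": 0, "rz": 0}, {"dx": 0, "dy": 0, "dz": 1, "rx": 0, "ry": 0, "rz": 0}, {"dx": 0, "dy": 0, "dz": 1, "rx": 0, "ry": 0, "rz": 0}, {"dx": 0, "dy": 0, "dz": 0, "rx": 0, "ry": 0, "rz": 0}, {"dx": 0, "dy": 0, "dz": 0, "rx": 0, "ry": 0, "rz": 0}])

```text
clock: 28.43
eef_pos: [455.3, 119.9, 90.7]
orientation: [[0.047, 0.999, 0.0], [0.999, -0.047, 0.0], [0.0, 0.0, -1.0]]
contact_force: [-4.5, -2.0, 10.0]
gripper_width: 22.3
finger_force: 60.3
```

>>> jog_arm(steps=[{"dx": 0, "dy": 0, "dz": 0, "rx": 0, "ry": 0, "rz": 0}, {"dx": 0, "dy": 0, "dz": 0, "rx": 0, "ry": 0, "rz": 0}, {"dx": 0, "dy": 0, "dz": 0, "rx": 0, "ry": 0, "rz": 0}, {"dx": 0, "dy": 0, "dz": 0, "rx": 0, "ry": 0, "rz": 0}, {"dx": 0, "dy": 0, "dz": 0, "rx": 0, "ry": 0, "rz": 0}, {"dx": 0, "dy": 0, "dz": -5, "rx": 0, "ry": 0, "rz": 0}, {"dx": 0, "dy": 0, "dz": -15, "rx": 0, "ry": 0, "rz": 0}, {"dx": 0, "dy": 0, "dz": -30, "rx": 0, "ry": 0, "rz": 0}, {"dx": 0, "dy": 0, "dz": -35, "rx": 0, "ry": 0, "rz": 0}, {"dx": 0, "dy": 0, "dz": -35, "rx": 0, "ry": 0, "rz": 0}, {"dx": 0, "dy": 0, "dz": -35, "rx": 0, "ry": 0, "rz": 0}, {"dx": -30, "dy": 0, "dz": -15, "rx": 0, "ry": 0, "rz": 0}, {"dx": -35, "dy": 0, "dz": 0, "rx": 0, "ry": 0, "rz": 0}, {"dx": -35, "dy": 0, "dz": 0, "rx": 0, "ry": 0, "rz": 0}, {"dx": -35, "dy": 0, "dz": 0, "rx": 0, "ry": 0, "rz": 0}, {"dx": -35, "dy": 0, "dz": 0, "rx": 0, "ry": 0, "rz": 0}, {"dx": -35, "dy": 0, "dz": 0, "rx": 0, "ry": 0, "rz": 0}, {"dx": 0, "dy": 0, "dz": 0, "rx": 0, "ry": 0, "rz": 0}, {"dx": 0, "dy": 0, "dz": 0, "rx": 0, "ry": 0, "rz": 0}], grip=0.35)

```text
clock: 30.02
eef_pos: [445.3, -86.4, 260.2]
orientation: [[0.05, 0.999, 0.0], [0.999, -0.05, 0.0], [0.0, 0.0, -1.0]]
contact_force: [-0.5, -0.7, -0.2]
gripper_width: 55.7
finger_force: 0.0
```

Run:
```python
from h import *
from cell import get_image
im=get_image('top');pickle.dump(im,open('top2.pkl','wb'))
cv2.imwrite('pics/end.png',cv2.resize(im['pixels'][150:310,40:360,::-1],(800,400)))
```

```text
(no output)
```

View pics/end.png

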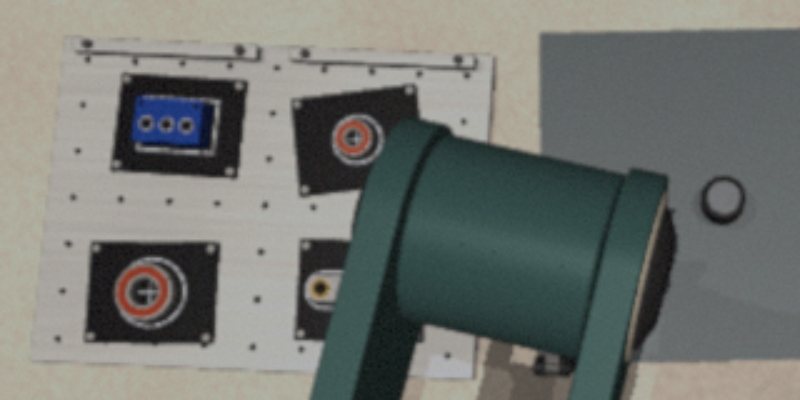

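All four parts sit on their plates with the arm clear. The parallax makes me want numbers for the large bearing and the block before handing in.

Run:
```python
from h import *
im=pickle.load(open('top2.pkl','rb'));hsv=cv2.cvtColor(im['pixels'],cv2.COLOR_RGB2HSV).astype(int);h,s,v=[hsv[...,i] for i in range(3)]
red=(s>70)&((h<15)|(h>170))
for uv,z in(((97,266),31),((182,205),27)):
    print(cv2.minEnclosingCircle(ray(im,cv2.convexHull(near(red,uv))[:,0],z)[:,:2].astype(np.float32)))
print(rect(im,cv2.convexHull(near((s>110)&(abs(h-115)<15),(106,200))),41))
for uv in((101,267),(111,195),(175,220)):print(rect(im,cv2.convexHull(near(((v<95)|(s>60)),uv)),16))
im=pickle.load(open('top.pkl','rb'));hsv=cv2.cvtColor(im['pixels'],cv2.COLOR_RGB2HSV).astype(int);v=hsv[...,2]
# outline centres from the first, empty view
for n,(u,w) in {'block':(111,201),'small':(183,206),'large':(101,267),'link':(184,266)}.items():
    m=np.zeros((480,640),bool);m[w-17:w+18,u-25:u+26]=(v[w-17:w+18,u-25:u+26]>110)
    n_,l,st,ce=cv2.connectedComponentsWithStats(m.astype(np.uint8),connectivity=8)
    for i in range(1,n_):
        if st[i][4]>8: 
            q=np.argwhere(l==i)[:,::-1].reshape(-1,1,2);print(n,st[i][4],rect(im,cv2.convexHull(q.astype(np.int32)),16))
```

```text
((457.6788330078125, 311.64080810546875), 23.364439010620117)
((593.6813354492188, 127.28385925292969), 15.541646003723145)
(608.0, 286.0, 71.0, 42.9, 84.7)
(455.7, 309.4, 115.9, 92.6, 88.0)
(609.7, 289.5, 116.0, 90.9, 85.3)
(315.2, 75.9, 653.9, 460.0, -3.4)
block 20 (633.9, 347.7, 28.2, 2.3, 2.2)
block 14 (579.0, 233.6, 25.6, 2.3, 1.5)
block 9 (587.7, 316.2, 16.0, 2.3, 88.9)
small 17 (616.7, 69.2, 28.2, 2.3, 0.4)
small 11 (565.3, 181.9, 23.2, 0.0, 1.2)
large 13 (429.9, 251.1, 27.0, 0.0, 1.6)
link 12 (471.8, 146.1, 22.6, 2.3, 88.9)
link 9 (463.9, 168.6, 13.0, 2.8, -30.4)
link 24 (439.4, 90.3, 37.5, 8.8, -73.6)
```

```bash
python3 -c "
from cell import bot
print(bot.finish_job())"
```

```text
the job is handed in; nothing more can be done
None
```

I laid the two bearings, the link bar and the blue valve block on their matching plates and handed the job in at about 30 s of the 112 s. By my measurements the bearings and the block are within about 3 mm of their crosses; the bar was about 1 mm off just before release and was only partly visible afterwards. I kept clear of the loupe and lens but did not re-measure them, and the hand-in gave no verdict.

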